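# Clear up after the coffee break

### The arm

A 6-joint arm with a two-finger parallel gripper is mounted at the origin on a cart in front of the work surface, level with it; the furniture and walls round the work are solid. World frame = base frame: x ahead of the robot, y to its left, z up, the work surface at z = 0. Lengths are in mm, angles in rad, forces in N, time in s.
With the tool pointing down it reaches from about 250 to 850 mm from the base axis. Payload 12.5 kg.
Tool frame: the origin (TCP) lies between the finger pads; the fingertips stand 17 mm ahead of it and the grasp point (between the pads) lies 2 mm behind it; z points along the fingers, y is the line along which they close (so a half turn about z gives the same grasp; the last joint's range is limited). The gripper opens to 93 mm and grips with 3 to 60 N. Pads are 15 mm wide; open, the fingers measure 128 mm over their backs; the gripper's body (75 mm by 188 mm) begins 65 mm behind the grasp point.
Start: joints at [-1.288, 0.351, 1.652, -0, 1.139, -0.085], TCP at [197.778, -513.194, 235.633] pointing down, gripper open.
Joint ranges: [-2.75, 2.75], [-0.79, 2.1], [0.01, 2.65], [-1.57, 4.71], [0.07, 3.14], [-2.87, 2.87]. Speed limits (rad/s): [2.22, 2.22, 2.79, 3.14, 3.14, 3.14].

### API

Orientations are given as a unit quaternion [x, y, z, w].
In Python, from rig import bot, imaging, workorder gives the robot as it stands.
- The arm moves only by the tool jog_arm, never from a script. Its argument "motion" is a list of rows, each a list of 3 entries, a list of its own where there are three numbers: the shift along the tool's x, y, z normalised to -1 to 1, where 1 is 0.025 m, then the turn, a rotation vector about the tool's x, y, z normalised to -1 to 1, where 1 is 0.08 rad, then the closure, from 0 (fully open) to 1 (shut). A call has 1 to 12 rows; each row shifts and turns the commanded pose from where the row before left it, along the tool's axes as they then stand; what a row does not reach is not made up. A row lasts 1/10 s, in which the tool goes at most 50 mm and 8.59 degrees, less where a joint would pass 70% of its speed; a pose out of reach is approached as far as the arm can. A call with a number of a shift or a turn outside -1 to 1 is refused whole. A call with a gripper value outside its range is refused whole. The fingers move at their own pace and stop on an object; "newtons" is the grip in N (left out, the last holds). Time passes only in rows, so rows that do not move let the fingers close. It gives the time, the measured TCP pose, the force, the opening and the grip force at its end, in the units of the state.
- bot.get_state(): the state, without advancing time (a new reading comes with each control period).
- imaging.snapshot(name): name is "side" or "top"; returns (picture, depth): 400x640x3 uint8, red, green, blue; 400x640 float32, mm along the optical axis (not along the pixel's ray), 0 where there is no reading.
- imaging.camera_params(name): a dict with "mtx" (3x3 intrinsics, pixels), "R" (3x3) and "t" (3): a world point X has camera coordinates R X + t. Camera axes: x right, y down, z forward; pixel columns grow to the right and rows downward; lengths in mm; the calibration is good to about 2 mm. A picture is of the moment at which its call begins. camera_params takes no time and is no camera call.
- workorder.job_done(): hands the job in; it is judged then, once.
The state is a dict: "time_s": time; "joint_positions": joint angles; "qvel": joint speeds; "joint_torque": joint torques, N m; "tcp_pos": TCP position; "orientation": TCP orientation; "ft_force": force on the tool from outside, world axes, zero at the start; "wrist_torque": the same for the moment, N m; "opening": opening from 0.0 (shut) to 1.0 (fully open); "gripper_force": force on a finger pad.
Only numpy, scipy, OpenCV 4.12 (cv2) and the standard library are available. Lean on these libraries where they do the work, as an engineer would, in place of code of your own. Each camera call takes 0.05 s, during which the arm holds its last target. There are 200 camera calls.

### The job

The coffee break is over, so clear up. Put the left-over cereal bar back in the snack tub, set the lid on the tub and press it down round its edge until the seal is home at every corner and the lid lies flush; and hang every mug by its handle on a hook of the mug rack. Leave the other things on the desk where they are.

Things in the scene. Friction and masses are not known exactly. Their poses are not given: they have to be found in the camera images.
- rack: fixed mug rack: wooden foot board 430 x 150 x 18 mm on the desk, two steel posts at y = -200 and +200 mm and between them a steel rail 12 mm thick along y, its centre 175 mm high. Three steel hooks, 150 mm apart, stick out of the rail level towards the robot. Origin: on the desk below the rail's middle; the hooks point along its -x; the foot reaches x = -120 to +30 mm
- hook0 (a point): point on the centre line of the rack's right-hand (-y) hook, 75 mm out from the rail's centre and 175 mm high; axes as the rack's. The hook is a level bar 8 mm thick; its end, from 21 to 34 mm further out (-x), turns up to 17 mm above the centre line
- hook1 (a point): point on the centre line of the rack's middle hook, 75 mm out from the rail's centre and 175 mm high; axes as the rack's. The hook is a level bar 8 mm thick; its end, from 21 to 34 mm further out (-x), turns up to 17 mm above the centre line
- hook2 (a point): point on the centre line of the rack's left-hand (+y) hook, 75 mm out from the rail's centre and 175 mm high; axes as the rack's. The hook is a level bar 8 mm thick; its end, from 21 to 34 mm further out (-x), turns up to 17 mm above the centre line
- mug0: navy stoneware mug (may be absent), 71 x 103 x 87 mm (x, y, z), hollow, 0.27 kg, starts upright. Origin: underside, middle of the 71 and 103 mm; z up. The round body's axis is at y = +15 mm; diameter 71 at the rim, 66 at 55 mm up, 56 at the foot. Handle on the -y side, 12 mm thick in x, out to y = -51 mm. Hung on a hook and let go, the mug swings until its body hangs below
- mug0_ear (a point): the middle of mug0's handle opening (passes through along the mug's x; about 20 mm wide in y, 30 mm high in z: its top is 15 mm above this point), at (0, -31, 62) mm in the mug's frame; axes as the mug's
- mug1: navy stoneware mug (may be absent), 71 x 103 x 87 mm (x, y, z), hollow, 0.27 kg, starts upright. Origin: underside, middle of the 71 and 103 mm; z up. The round body's axis is at y = +15 mm; diameter 71 at the rim, 66 at 55 mm up, 56 at the foot. Handle on the -y side, 12 mm thick in x, out to y = -51 mm. Hung on a hook and let go, the mug swings until its body hangs below
- mug1_ear (a point): the middle of mug1's handle opening (passes through along the mug's x; about 20 mm wide in y, 30 mm high in z: its top is 15 mm above this point), at (0, -31, 62) mm in the mug's frame; axes as the mug's
- mug2: navy stoneware mug (may be absent), 71 x 103 x 87 mm (x, y, z), hollow, 0.27 kg, starts upright. Origin: underside, middle of the 71 and 103 mm; z up. The round body's axis is at y = +15 mm; diameter 71 at the rim, 66 at 55 mm up, 56 at the foot. Handle on the -y side, 12 mm thick in x, out to y = -51 mm. Hung on a hook and let go, the mug swings until its body hangs below
- mug2_ear (a point): the middle of mug2's handle opening (passes through along the mug's x; about 20 mm wide in y, 30 mm high in z: its top is 15 mm above this point), at (0, -31, 62) mm in the mug's frame; axes as the mug's
- tub: loose clear snack tub, 178 x 132 mm (x, y) over its white flange, rim 85 mm high, 0.9 kg; mouth 152 x 106 mm, a level layer of bars fills it 38 mm high. Origin: centre of the underside, z up. The grey seal round the flange stands 6 mm proud; each of its 4 corners gives way on its own when the lid's corner above is pressed with about 15 N, and stays down
- lid: loose stiff white lid 186 x 140 mm (x, y), 0.16 kg, starts right way up, right of the tub. Origin: centre of the underside, z up. Plug below 146 x 100 mm, 8 mm deep, drops into the mouth (3 mm play, either way round); plate z = 8 to 14 mm; grip in the middle 80 mm along x, 15 mm wide, z = 14 to 41 mm. On the unpressed seal its origin is 83 mm above the tub's, pressed home 77 mm
- corner0 (a point): point on the lid's top face at its -x, -y corner, over the seal's corner, at 80 and 58 mm from the lid's middle, 14 mm above its underside: the place to press. Pressed home it is 91 mm above the tub's origin, before that 97 mm
- corner1 (a point): point on the lid's top face at its -x, +y corner, over the seal's corner, at 80 and 58 mm from the lid's middle, 14 mm above its underside: the place to press. Pressed home it is 91 mm above the tub's origin, before that 97 mm
- corner2 (a point): point on the lid's top face at its +x, -y corner, over the seal's corner, at 80 and 58 mm from the lid's middle, 14 mm above its underside: the place to press. Pressed home it is 91 mm above the tub's origin, before that 97 mm
- corner3 (a point): point on the lid's top face at its +x, +y corner, over the seal's corner, at 80 and 58 mm from the lid's middle, 14 mm above its underside: the place to press. Pressed home it is 91 mm above the tub's origin, before that 97 mm
- bar: cereal bar in a brown paper wrapper, pillow-shaped, 84 mm long in x (104 over the thin crimped ends), 32 mm wide in y, 16 mm thick, 40 g; lies flat on the desk, left of the mugs. Origin: centre of the underside
- creamer: bystander: tall board canister with a green lid, 71 mm in diameter, 143 mm high, beyond the lid; origin: centre of the underside
- mouse: bystander: black computer mouse, 108 x 60 x 38 mm, at the left; origin: centre of the underside
Not all that is in view belongs to the job. Several things have the shape of the bar; the one meant has the colours described above.

How it is judged:
By the outcome, as a careful person would: the job done as asked, in the order asked, and still so for the second after the job is handed in, with the robot touching nothing.
Of mug0, mug1, mug2 only 2 to 3 are there at a start; the rules pass over those that are not, and their reading is None.
At some moment in a run one of lid, bar may be knocked a few centimetres aside while the robot is not near it.
It also fails if it takes over 210 s, if anything falls off the work surface, if the arm or the gripper's body presses on something with over 40 N, if the wrist force passes 120 N, or if a joint passes its speed limit or range.

## Working session

There is one attempt and no reset: what is moved stays moved. The work goes in short steps, Python scripts to look and compute and a tool call to move; the robot and the scene stay as the last step left them, time stands still between calls to the robot, and variables do not carry over. Pictures are saved under pics/ and viewed, at most 14 in all, crops included, and the job is handed in when it is done.

Besides the shell and the picture viewer there is one more tool, called after ">>>" as name([rows], argument=value, ...), one row to a line, values as JSON. jog_arm: Moves the arm, as the interface text tells. Its arguments: {"type":"object","properties":{"motion":{"type":"array","items":{"type":"array"}},"newtons":{"type":"number"}},"required":["motion"]}

```bash
ls; mkdir -p pics; python3 - <<'E'
from rig import bot, imaging
import cv2,numpy as np
s=bot.get_state(); print(s)
for n in("top","side"):
    p,d=imaging.snapshot(n); cv2.imwrite(f"pics/{n}0.png",p[:,:,::-1]); np.savez(f"pics/{n}0.npz",p=p,d=d)
    c=imaging.camera_params(n); print(n,c)
E
```

```text
pics
{'time_s': 0.0, 'joint_positions': array([-1.28760934e+00,  3.51226604e-01,  1.65244079e+00, -1.34810807e-05,
        1.13907546e+00, -8.45812863e-02]), 'qvel': array([ 0.00184691, -0.00077634, -0.00037477,  0.00173254,  0.00091632,
        0.00093167]), 'joint_torque': array([-1.65845493e-03, -4.97327292e+01, -2.85255057e+01,  6.98199752e-02,
        2.57227285e-02, -9.78781736e-05]), 'tcp_pos': array([ 197.68229901, -512.89546487,  235.10034217]), 'orientation': array([ 9.83140219e-01,  1.82852341e-01, -6.31056098e-05, -5.71660547e-04]), 'ft_force': array([-0.81706663, -0.09476035, -0.07147399]), 'wrist_torque': array([-0.04713746, -0.01686256,  0.00187065]), 'gripper_force': 0.0, 'opening': 1.000087663169679}
top {'mtx': array([[401.10080041,   0.        , 320.5087002 ],
       [  0.        , 401.10080041, 188.99775984],
       [  0.        ,   0.        ,   1.        ]]), 'R': array([[ 0.02870088, -0.99952309, -0.01139528],
       [-0.99684376, -0.02777607, -0.07437076],
       [ 0.07401877,  0.01349382, -0.99716555]]), 't': array([   9.8115277 ,  532.7360108 , 1674.07175937])}
side {'mtx': array([[515.80892294,   0.        , 320.94957048],
       [  0.        , 515.80892294, 199.2368201 ],
       [  0.        ,   0.        ,   1.        ]]), 'R': array([[-0.97365804,  0.22781193,  0.00957802],
       [ 0.19009757,  0.83423079, -0.51761174],
       [-0.1259084 , -0.50215607, -0.85556201]]), 't': array([ 501.93709341,  -46.92893524, 1990.43832497])}
```

View pics/top0.png

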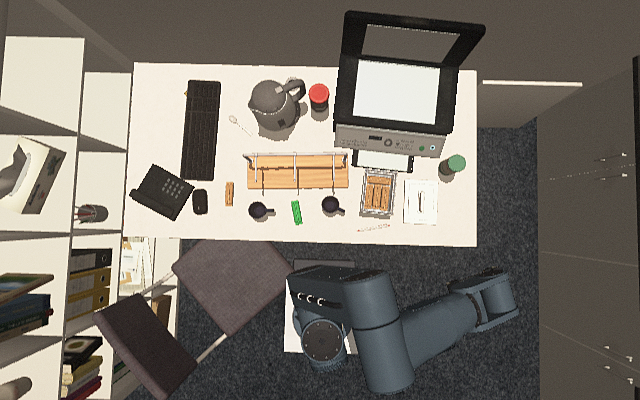

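View pics/side0.png

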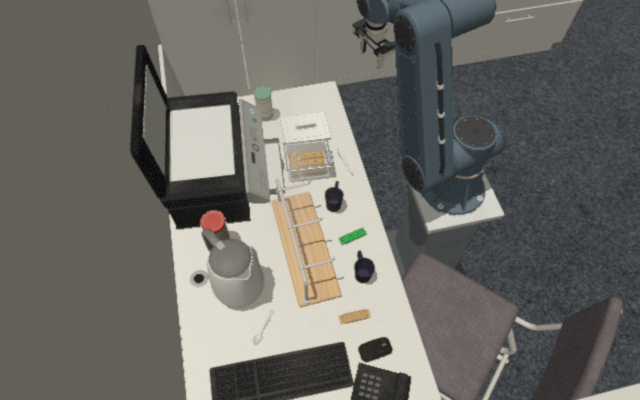

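The top view shows the mugs at px (258,210) and (332,205), the rack around (298,170), the tub at (377,193), the lid at (421,202) and the creamer at (453,165). These could be taken for the bar:
- brown bar at (230,194)
- green bar at (296,212)
- bars inside the tub at (377,190)

By the description I choose (230,194). Next I'll check it in a close crop.

```bash
cat > h.py <<'E'
import numpy as np,cv2
from rig import bot,imaging
from scipy.spatial.transform import Rotation as Ro
def snap(n,tag):
    p,d=imaging.snapshot(n); cv2.imwrite(f"pics/{n}{tag}.png",p[:,:,::-1]); np.savez(f"pics/{n}{tag}.npz",p=p,d=d); return p,d
def load(n,tag):
    z=np.load(f"pics/{n}{tag}.npz"); return z['p'],z['d']
def cloud(n,d):
    c=imaging.camera_params(n); v,u=np.mgrid[0:400,0:640]
    r=np.stack([u,v,np.ones_like(u)],-1)@np.linalg.inv(c['mtx']).T
    return (r*d[...,None]-c['t'])@c['R']
def ray(n,uv,z):
    c=imaging.camera_params(n); uv=np.atleast_2d(uv).astype(float)
    r=np.c_[uv,np.ones(len(uv))]@np.linalg.inv(c['mtx']).T@c['R']; o=-c['t']@c['R']
    return o+r*((z-o[2])/r[:,2])[:,None]
def proj(n,X):
    c=imaging.camera_params(n); q=(np.atleast_2d(X)@c['R'].T+c['t'])@c['mtx'].T
    return q[:,:2]/q[:,2:]
E
python3 - <<'E'
from h import *
a=cv2.imread("pics/top0.png")[130:240,190:445]; b=cv2.imread("pics/side0.png")[80:370,180:420]
cv2.imwrite("pics/c1.png",cv2.resize(a,None,fx=3.1,fy=3.1,interpolation=cv2.INTER_CUBIC))
cv2.imwrite("pics/c2.png",cv2.resize(b,None,fx=2,fy=2,interpolation=cv2.INTER_CUBIC))
for n in("top","side"):
    p,d=load(n,"0"); X=cloud(n,d)
    hsv=cv2.cvtColor(p,cv2.COLOR_RGB2HSV)
    on=(d>0)&(X[...,0]>250)&(X[...,0]<800)&(abs(X[...,1])<700)
    dark=on&(hsv[...,2]<70)&(X[...,2]>20)
    k,l,st,ce=cv2.connectedComponentsWithStats(dark.astype(np.uint8))
    for i in range(1,k):
        if st[i,4]>25: q=X[l==i]; print(n,"dark",st[i],ce[i].round(1),q.min(0).round(),q.max(0).round())
    ta=on&(hsv[...,0]>5)&(hsv[...,0]<25)&(hsv[...,1]>80)
    k,l,st,ce=cv2.connectedComponentsWithStats(ta.astype(np.uint8))
    for i in range(1,k):
        if st[i,4]>40: q=X[l==i]; print(n,"tan",st[i],ce[i].round(1),np.median(q,0).round(),cv2.minAreaRect(q[:,:2].astype(np.float32)))
    print(np.median(X[on&(hsv[...,1]<40)&(hsv[...,2]>180)],0))
E
```

```text
top dark [ 333  115  121   21 1261] [397.8 124.2] [ 742. -472.   37.] [800. -17. 230.]
top dark [278 119   8   8  33] [281.3 122.3] [780. 177.  89.] [792. 197. 181.]
top dark [190 127   9  10  28] [193.4 132.2] [744. 555.  20.] [783. 590.  32.]
top dark [369 136  13   4  38] [374.9 137.5] [ 723. -207.  154.] [ 734. -160.  171.]
top dark [189 148  23  18  77] [201.8 156.7] [620. 495.  20.] [694. 587.  30.]
top dark [351 149   8  18  73] [354.4 158.1] [ 631. -130.   20.] [ 705. -101.   41.]
top dark [407 156   7  17  64] [410.3 164.1] [ 614. -361.   20.] [ 683. -337.   39.]
top dark [154 168  40  52 970] [170.3 194.4] [388. 564.  20.] [600. 700.  90.]
top dark [193 189  14  25 289] [199.3 200.7] [417. 503.  20.] [518. 563.  47.]
top dark [322 196  23  17 117] [331.9 204.9] [435. -74.  20.] [501.  16.  90.]
top dark [249 202  25  16 118] [256.3 209.9] [406. 215.  21.] [468. 313.  90.]
top dark [328 266  65  22 732] [353.5 274.1] [ 250. -162.  359.] [289. -11. 775.]
top dark [475 266  33  14 222] [491.1 272.3] [ 250. -589.  306.] [ 273. -455.  554.]
top tan [ 247  155  101   34 3077] [29
[... 2076 characters left out ...]
n [286 193  31  31 612] [301.7 208. ] [582. -25.  19.] ((586.6031494140625, -27.872230529785156), (93.98267364501953, 122.40013885498047), 1.8600049018859863)
side tan [ 272  201   69  106 1956] [306.7 268.7] [622. 247.  19.] ((605.0064697265625, 129.47274780273438), (146.5397186279297, 422.2322082519531), 2.267500877380371)
side tan [ 294  222   36   43 1005] [311.1 243.4] [581. 125.  19.] ((580.1542358398438, 122.15737915039062), (98.06655883789062, 156.07106018066406), 3.5247154235839844)
side tan [339 310  31  14 258] [354.2 316.1] [499. 416.  15.] ((498.5657043457031, 415.4311218261719), (99.4289779663086, 31.854366302490234), 0.8363982439041138)
[487.14376697 180.30310889   1.44125206]
```

View pics/c1.png

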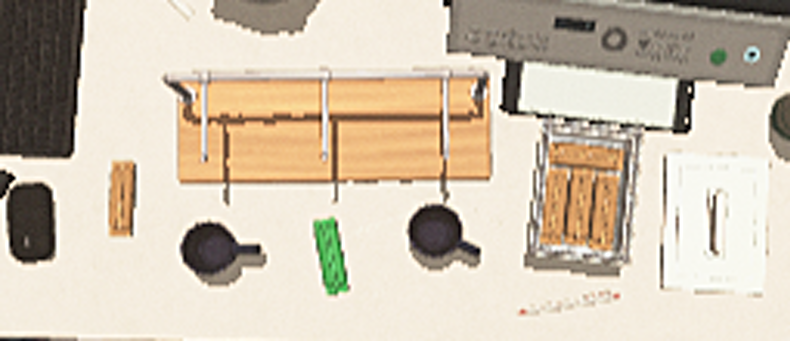

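View pics/c2.png

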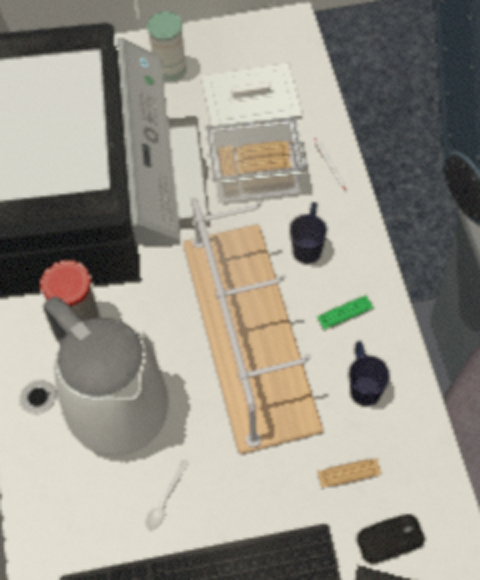

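The crop confirms the bar is brown, at top px (229,194); the green one at (296,212) is a decoy. There are two mugs, with handles to the right at crop px (250,248) and (470,252). Next I'll measure everything.

```bash
python3 - <<'E'
from h import *
def rect(q): r=cv2.minAreaRect(q[:,:2].astype(np.float32)); return np.round(r[0],1),np.round(r[1],1),round(r[2],1)
for n in("top","side"):
    p,d=load(n,"0"); X=cloud(n,d); ok=d>0
    def box(x0,x1,y0,y1,z0,z1): 
        m=ok&(X[...,0]>x0)&(X[...,0]<x1)&(X[...,1]>y0)&(X[...,1]<y1)&(X[...,2]>z0)&(X[...,2]<z1); return X[m]
    print(n)
    q=box(400,640,-300,-130,78,97); print("tub",len(q),rect(q),np.median(q[:,2]))
    q=box(380,610,-490,-305,8,22); print("lid plate",len(q),rect(q),np.median(q[:,2]))
    q=box(380,610,-490,-305,30,50); print("lid grip",len(q),rect(q) if len(q) else 0)
    q=box(620,680,-120,380,165,190); print("rail",len(q),rect(q),np.median(q[:,2]),np.polyfit(q[:,1],q[:,0],1))
    for y in(-21,129,279):
        q=box(525,625,y-40,y+40,150,200); 
        if len(q): print(" hook",len(q),np.median(q,0).round(1),q.min(0).round(),q.max(0).round(),np.polyfit(q[:,0],q[:,1],1))
    hsv=cv2.cvtColor(p,cv2.COLOR_RGB2HSV); dark=hsv[...,2]<75
    for x,y in((465,-20),(435,275)):
        m=ok&dark&(abs(X[...,0]-x)<70)&(abs(X[...,1]-y)<80)
        q=X[m&(X[...,2]>75)]; print(" mug rim",len(q),cv2.minEnclosingCircle(q[:,:2].astype(np.float32)))
        q=X[m&(X[...,2]>25)]; print("  all",q.min(0).round(),q.max(0).round()); 
        h=q[q[:,1]<np.median(q[:,1])-38]; print("  handle",len(h),h.mean(0).round(1),h[h[:,1]<h[:,1].min()+15].mean(0).round(1))
E
```

```text
top
tub 436 (array([ 526.7, -212.3]), array([132.3, 178.4]), 85.2) 86.09845135983417
lid plate 1251 (array([ 496.8, -399.1]), array([211.6, 165.6]), 3.3) 13.922560963822983
lid grip 72 (array([ 492.8, -395.6]), array([75.3, 15.2]), 0.3)
rail 375 (array([644.7, 128.2]), array([ 47.3, 408.1]), 0.2) 178.82339407334348 [-3.35019262e-02  6.57021671e+02]
 hook 37 [591.1 -23.9 176.7] [555. -28. 172.] [625. -22. 192.] [ 2.80551058e-02 -4.16699469e+01]
 hook 39 [586.8 124.5 178.4] [548. 120. 169.] [622. 128. 192.] [3.44633855e-02 1.04417252e+02]
 hook 42 [583.5 274.7 178.2] [543. 271. 171.] [622. 278. 193.] [4.05594547e-02 2.51185197e+02]
 mug rim 37 ((460.12200927734375, -28.603694915771484), 49.062049865722656)
  all [435. -74.  26.] [501.  17.  90.]
  handle 7 [443.7 -68.9  83.3] [443.7 -68.9  83.3]
 mug rim 42 ((436.6529235839844, 264.3775329589844), 49.64271926879883)
  all [406. 215.  25.] [468. 313.  90.]
  handle 26 [434.3 237.5  80.9] [438.7 220.6  80.9]
side
tub 474 (array([ 522.6, -211.5]), array([136.2, 178.2]), 85.3) 87.98463581225501
lid plate 941 (array([ 495., -399.]), array([178.6, 227.4]), 88.4) 15.577886472626632
lid grip 83 (array([ 488.9, -397.6]), array([152.4,  41.5]), 16.4)
rail 473 (array([643.5, 131.1]), array([ 46.3, 401.5]), 0.1) 179.9072514380144 [-3.38993862e-02  6.54548134e+02]
 hook 53 [585.2 -24.6 179.6] [553. -31. 168.] [625. -19. 198.] [ 2.59810728e-02 -4.00373234e+01]
 hook 64 [583.  124.6 178.6] [546. 118. 171.] [625. 130. 194.] [2.64601862e-02 1.09108735e+02]
 hook 76 [581.4 274.8 179.3] [538. 269. 171.] [624. 281. 192.] [4.58982350e-02 2.48074745e+02]
 mug rim 48 ((466.8690185546875, -19.627382278442383), 40.31135940551758)
  all [433. -70.  25.] [494.  21.  92.]<stdin>:20: RuntimeWarning: Mean of empty slice.
  ret = um.true_divide(
Traceback (most recent call last):
ValueError: zero-size array to reduction operation minimum which has no identity
```

```bash
cat >> h.py <<'E'
def go(x,y,z,yaw=None):
    "shift (mm) & turn (rad) in tool axes from the present pose; yaw deg of tool x"
    s=bot.get_state(); R=Ro.from_quat(s['orientation']); cur=np.degrees(np.arctan2(*R.as_matrix()[[1,0],0]))
    print("t %.1f"%s['time_s'],"pos",s['tcp_pos'].round(1),"yaw %.2f"%cur,"tilt",R.as_matrix()[:2,2].round(4),"F",s['ft_force'].round(1),"open %.3f grip %.1f"%(s['opening'],s['gripper_force']))
    v=R.inv().apply(np.array([x,y,z])-s['tcp_pos']); print("units now",(v/25).round(3))
    if yaw is not None:
        t=-np.radians((yaw-cur+90)%180-90); R2=R*Ro.from_rotvec([0,0,t]); print("turn z units %.3f"%(t/.08),"units after turn",(R2.inv().apply(np.array([x,y,z])-s['tcp_pos'])/25).round(3))
E
```

>>> jog_arm([
  [[0, 0, 0], [0, 0, 0.85], 0],
  [[0, 0, 0], [0, 0, 0.85], 0],
  [[0, 0, 0], [0, 0, 0.85], 0],
  [[0, 0, 0], [0, 0, 0.85], 0],
  [[0, 0, 0], [0, 0, 0.85], 0],
  [[0.32, -0.98, 0], [0, 0, 0], 0],
  [[0.32, -0.98, 0], [0, 0, 0], 0],
  [[0.32, -0.98, 0], [0, 0, 0], 0],
  [[0.32, -0.98, 0], [0, 0, 0], 0],
  [[0.32, -0.98, 0], [0, 0, 0], 0],
  [[0.32, -0.98, 0], [0, 0, 0], 0],
  [[0.32, -0.98, 0], [0, 0, 0], 0],
])

```text
time_s: 1.3
tcp_pos: [249.1, -339.0, 235.4]
orientation: [1.0, 0.014, -0.0, -0.0]
ft_force: [0.1, -1.1, 0.3]
opening: 0.997
gripper_force: 0.0
```

>>> jog_arm([
  [[0.32, -0.98, 0], [0, 0, 0], 0],
  [[0.32, -0.98, 0], [0, 0, 0], 0],
  [[0.32, -0.98, 0], [0, 0, 0], 0],
  [[0.32, -0.98, 0], [0, 0, 0], 0],
  [[0.32, -0.98, 0], [0, 0, 0], 0],
  [[0.32, -0.98, 0], [0, 0, 0], 0],
  [[0.32, -0.98, 0], [0, 0, 0], 0],
  [[0.32, -0.98, 0], [0, 0, 0], 0],
  [[0.32, -0.98, 0], [0, 0, 0], 0],
  [[0.32, -0.98, 0], [0, 0, 0], 0],
  [[0.32, -0.98, 0], [0, 0, 0], 0],
  [[0.32, -0.98, 0], [0, 0, 0], 0],
])

```text
time_s: 2.5
tcp_pos: [336.8, -42.6, 235.6]
orientation: [1.0, 0.014, -0.0, -0.0]
ft_force: [0.3, -0.6, -0.3]
opening: 0.997
gripper_force: 0.0
```

>>> jog_arm([
  [[0.36, -0.96, 0.1], [0, 0, 0], 0.3],
  [[0.36, -0.96, 0.1], [0, 0, 0], 0.3],
  [[0.36, -0.96, 0.1], [0, 0, 0], 0.3],
  [[0.36, -0.96, 0.1], [0, 0, 0], 0.3],
  [[0.36, -0.96, 0.1], [0, 0, 0], 0.3],
  [[0.36, -0.96, 0.1], [0, 0, 0], 0.3],
  [[0.36, -0.96, 0.1], [0, 0, 0], 0.3],
  [[0.36, -0.96, 0.1], [0, 0, 0], 0.3],
  [[0.36, -0.96, 0.1], [0, 0, 0], 0.3],
  [[0.36, -0.96, 0.1], [0, 0, 0], 0.3],
  [[0.36, -0.96, 0.1], [0, 0, 0], 0.3],
  [[0.36, -0.96, 0.1], [0, 0, 0], 0.3],
])

```text
time_s: 3.7
tcp_pos: [436.8, 248.2, 205.2]
orientation: [1.0, 0.014, -0.0, 0.0]
ft_force: [1.0, -0.7, 0.2]
opening: 0.698
gripper_force: 0.0
```

```bash
cat >> h.py <<'E'
def bar(tag):
    for n in("top","side"):
        p,d=snap(n,tag); X=cloud(n,d); hsv=cv2.cvtColor(p,cv2.COLOR_RGB2HSV)
        m=(d>0)&(X[...,0]>380)&(X[...,0]<620)&(X[...,1]>345)&(X[...,1]<495)&(hsv[...,0]>5)&(hsv[...,0]<25)&(hsv[...,1]>80)&(X[...,2]<40)
        q=X[m]; print(n,len(q),cv2.minAreaRect(q[:,:2].astype(np.float32)) if len(q) else 0)
E
python3 -c "
from h import *
bar('1'); go(500,416,60,1)"
```

```text
top 124 ((551.3973388671875, 442.01025390625), (144.68057250976562, 60.16358947753906), 39.31947326660156)
side 256 ((498.4456787109375, 414.91790771484375), (32.499298095703125, 100.39219665527344), 89.61940002441406)
t 3.8 pos [437. 249. 205.] yaw 1.69 tilt [-0.0005  0.0001] F [-0.1 -0.8  0.3] open 0.703 grip 0.0
units now [ 2.718 -6.6    5.799]
turn z units 0.151 units after turn [ 2.638 -6.632  5.799]
```

>>> jog_arm([
  [[0.34, -0.82, 0.6], [0, 0, 0], 0.3],
  [[0.34, -0.82, 0.6], [0, 0, 0], 0.3],
  [[0.34, -0.82, 0.6], [0, 0, 0], 0.3],
  [[0.34, -0.82, 0.6], [0, 0, 0], 0.3],
  [[0.34, -0.82, 0.6], [0, 0, 0], 0.3],
  [[0.34, -0.82, 0.6], [0, 0, 0], 0.3],
  [[0.34, -0.82, 0.6], [0, 0, 0], 0.3],
  [[0.34, -0.82, 0.6], [0, 0, 0], 0.3],
  [[0, 0, 0.6], [0, 0, 0], 0.3],
  [[0, 0, 0.6], [0, 0, 0], 0.3],
  [[0, 0, 0.6], [0, 0, 0], 0.3],
  [[0, 0, 0.6], [0, 0, 0], 0.3],
])

```text
time_s: 5.0
tcp_pos: [500.0, 412.2, 24.7]
orientation: [1.0, 0.014, -0.0, 0.0]
ft_force: [0.7, 0.2, 0.2]
opening: 0.7
gripper_force: 0.0
```

```bash
python3 -c "
from h import *
go(500,415,20,1)"
```

```text
t 5.0 pos [500.  412.2  24.7] yaw 1.56 tilt [-0.0003 -0.0003] F [0.7 0.2 0.2] open 0.700 grip 0.0
units now [ 0.002 -0.112  0.186]
turn z units 0.122 units after turn [ 0.001 -0.112  0.186]
```

>>> jog_arm([
  [[0, -0.11, 0.2], [0, 0, 0], 0.3],
  [[0, 0, 0], [0, 0, 0], 1],
  [[0, 0, 0], [0, 0, 0], 1],
  [[0, 0, 0], [0, 0, 0], 1],
  [[0, 0, 0], [0, 0, 0], 1],
  [[0, 0, 0], [0, 0, 0], 1],
  [[0, 0, 0], [0, 0, 0], 1],
  [[0, 0, 0], [0, 0, 0], 1],
  [[0, 0, -0.5], [0, 0, 0], 1],
  [[0, 0, -1], [0, 0, 0], 1],
  [[0, 0, -1], [0, 0, 0], 1],
  [[0, 0, -1], [0, 0, 0], 1],
], newtons=12)

```text
time_s: 6.2
tcp_pos: [500.0, 415.8, 109.7]
orientation: [1.0, 0.014, 0.0, -0.0]
ft_force: [0.1, -0.6, -0.3]
opening: 0.344
gripper_force: 12.0
```

>>> jog_arm([
  [[-0.6, 0.3, -0.9], [0, 0, 0.35], 1],
  [[-0.6, 0.6, -0.9], [0, 0, 0.35], 1],
  [[-0.6, 0.9, -0.9], [0, 0, 0.35], 1],
  [[-0.6, 1, -0.9], [0, 0, 0.35], 1],
  [[0, 1, 0], [0, 0, 0], 1],
  [[0, 1, 0], [0, 0, 0], 1],
  [[0, 1, 0], [0, 0, 0], 1],
  [[0, 1, 0], [0, 0, 0], 1],
  [[0, 1, 0], [0, 0, 0], 1],
  [[0, 1, 0], [0, 0, 0], 1],
  [[0, 1, 0], [0, 0, 0], 1],
  [[0, 1, 0], [0, 0, 0], 1],
])

```text
time_s: 7.4
tcp_pos: [421.2, 146.5, 198.8]
orientation: [0.999, -0.042, 0.0, -0.0]
ft_force: [-0.0, 0.1, -0.6]
opening: 0.339
gripper_force: 12.0
```

>>> jog_arm([
  [[0.1, 1, 0], [0, 0, 0], 1],
  [[0.1, 1, 0], [0, 0, 0], 1],
  [[0.1, 1, 0], [0, 0, 0], 1],
  [[0.1, 1, 0], [0, 0, 0], 1],
  [[0.1, 1, 0], [0, 0, 0], 1],
  [[0.1, 1, 0], [0, 0, 0], 1],
  [[0.1, 1, 0], [0, 0, 0], 1],
  [[0.1, 1, 0], [0, 0, 0], 1],
  [[0.1, 1, 0], [0, 0, 0], 1],
  [[0.1, 1, 0], [0, 0, 0], 1],
])

```text
time_s: 8.4
tcp_pos: [425.2, -104.8, 198.8]
orientation: [0.999, -0.042, 0.0, 0.0]
ft_force: [0.7, 0.3, -0.3]
opening: 0.344
gripper_force: 12.0
```

```bash
python3 -c "
from h import *
go(523,-212,63,-4.8)"
```

```text
t 8.4 pos [ 425.2 -104.8  198.8] yaw -4.83 tilt [ 0.0008 -0.0002] F [ 0.7  0.3 -0.3] open 0.344 grip 12.0
units now [4.254 3.942 5.436]
turn z units -0.006 units after turn [4.252 3.944 5.436]
```

>>> jog_arm([
  [[0.71, 0.66, 0], [0, 0, 0], 1],
  [[0.71, 0.66, 0], [0, 0, 0], 1],
  [[0.71, 0.66, 0], [0, 0, 0], 1],
  [[0.71, 0.66, 0], [0, 0, 0], 1],
  [[0.71, 0.66, 0], [0, 0, 0], 1],
  [[0.71, 0.65, 0], [0, 0, 0], 1],
  [[0, 0, 0.9], [0, 0, 0], 1],
  [[0, 0, 0.9], [0, 0, 0], 1],
  [[0, 0, 0.9], [0, 0, 0], 1],
  [[0, 0, 0.9], [0, 0, 0], 1],
  [[0, 0, 0.9], [0, 0, 0], 1],
  [[0, 0, 0.6], [0, 0, 0], 1],
])

```text
time_s: 9.6
tcp_pos: [522.8, -210.9, 69.7]
orientation: [0.999, -0.042, -0.0, -0.0]
ft_force: [0.2, -0.3, -0.2]
opening: 0.345
gripper_force: 12.0
```

>>> jog_arm([
  [[0, 0, 0.2], [0, 0, 0], 1],
  [[0, 0, 0.2], [0, 0, 0], 1],
  [[0, 0, 0], [0, 0, 0], 0.5],
  [[0, 0, 0], [0, 0, 0], 0.5],
  [[0, 0, 0], [0, 0, 0], 0.5],
  [[0, 0, -0.4], [0, 0, 0], 0.5],
  [[0, 0, -1], [0, 0, 0], 0.5],
  [[0, 0, -1], [0, 0, 0], 0.5],
  [[0, 0, -1], [0, 0, 0], 0.5],
  [[-0.5, 0, -1], [0, 0, 0], 0.5],
  [[-1, 0, -1], [0, 0, 0], 0.3],
  [[-1, 0, 0], [0, 0, 0], 0.3],
])

```text
time_s: 10.8
tcp_pos: [461.5, -206.4, 199.4]
orientation: [0.999, -0.042, 0.003, 0.001]
ft_force: [0.1, -0.6, -1.2]
opening: 0.623
gripper_force: 0.0
```

>>> jog_arm([
  [[-1, 0, 0], [0, 0, 0], 0.3],
  [[-1, 0, 0], [0, 0, 0], 0.3],
  [[-1, 0, 0], [0, 0, 0], 0.3],
  [[-1, 0, 0], [0, 0, 0], 0.3],
  [[-1, 0, 0], [0, 0, 0], 0.3],
])

```text
time_s: 11.3
tcp_pos: [335.4, -195.2, 196.5]
orientation: [0.999, -0.042, 0.001, 0.0]
ft_force: [-0.4, -1.0, -0.0]
opening: 0.698
gripper_force: 0.0
```

```bash
python3 - <<'E'
from h import *
go(495,-397,100)
p,d=snap("top","2");X=cloud("top",d)
ps,ds=snap("side","2");Xs=cloud("side",ds)
a=cv2.resize(p[160:245,340:460],None,fx=4,fy=4,interpolation=cv2.INTER_CUBIC);b=cv2.resize(ps[90:215,250:370],None,fx=2.72,fy=2.72,interpolation=cv2.INTER_CUBIC)
h=340;cv2.imwrite("pics/c3.png",np.hstack([a[:h],b[:h,:320]])[:,:,::-1])
from scipy.ndimage import median_filter
# lid from top image: plate region by height, median-cleaned, and grip
for n,X,d in(("top",X,d),("side",Xs,ds)):
    m=(d>0)&(X[...,0]>360)&(X[...,0]<640)&(X[...,1]>-500)&(X[...,1]<-300)
    pm=(m&(X[...,2]>8)&(X[...,2]<60)).astype(np.uint8); pm=cv2.morphologyEx(pm,cv2.MORPH_OPEN,np.ones((5,5)))
    k,l,st,ce=cv2.connectedComponentsWithStats(pm); i=1+st[1:,4].argmax()
    q=X[l==i][:,:2]; print(n,"plate",len(q),q.mean(0),cv2.minAreaRect(q.astype(np.float32)),np.median(X[l==i][:,2]))
    g=m&(X[...,2]>30)&(X[...,2]<50)&(abs(X[...,0]-494)<60)&(abs(X[...,1]+397)<40); q=X[g]; 
    c=q.mean(0); w,v=np.linalg.eigh(np.cov(q[:,:2].T)); print(" grip",len(q),c.round(1),v[:,1],cv2.minAreaRect(q[:,:2].astype(np.float32)))
    t=m*0; 
    m=(d>0)&(X[...,0]>400)&(X[...,0]<650)&(X[...,1]>-300)&(X[...,1]<-130)&(X[...,2]>80)&(X[...,2]<97); q=X[m][:,:2]; print(" tub",cv2.minAreaRect(q.astype(np.float32)))
E
```

```text
t 11.3 pos [ 335.4 -195.2  196.5] yaw -4.81 tilt [ 0.001  -0.0008] F [-0.4 -1.  -0. ] open 0.698 grip 0.0
units now [7.034 7.504 3.871]
top plate 639 [ 500.03530379 -402.06449104] ((487.93792724609375, -399.2925720214844), (168.1138153076172, 119.2805404663086), 12.990066528320312) 15.238338156379415
 grip 69 [ 491.6 -396.6   39.3] [-0.99984547  0.01757957] ((492.6514892578125, -396.0959777832031), (15.180917739868164, 75.20958709716797), 89.35885620117188)
 tub ((526.8092041015625, -211.88259887695312), (132.51319885253906, 178.28350830078125), 84.96528625488281)
side plate 1012 [ 487.37000891 -393.39035848] ((490.543701171875, -401.41375732421875), (144.81393432617188, 186.3000030517578), 85.8697738647461) 17.364253696848813
 grip 84 [ 491.1 -396.3   39.4] [-0.99772643  0.06739412] ((497.1337585449219, -400.79327392578125), (31.79524040222168, 97.12911987304688), 79.63150787353516)
 tub ((522.78662109375, -211.5648956298828), (135.53158569335938, 178.19015502929688), 85.68341064453125)
```

View pics/c3.png

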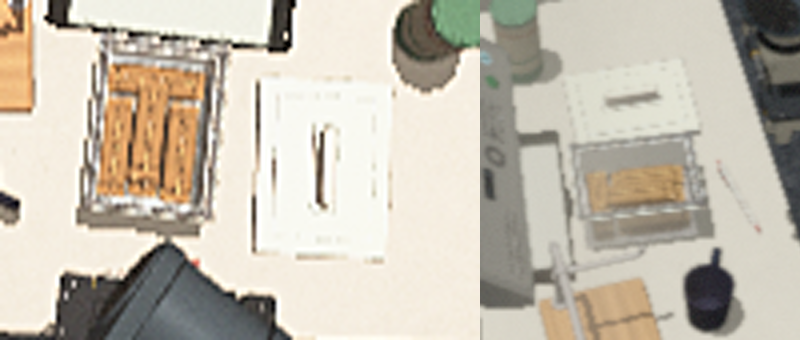

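The crop shows the bar flat in the tub at crop px (150,130). The lid plate has corners near (258,76), (390,88), (383,258) and (255,252), with its grip at (322,168). Next I'll get the lid's yaw from its colour.

```bash
python3 - <<'E'
from h import *
for n,(r0,r1,c0,c1) in (("top",(172,232,398,446)),("side",(105,150,276,336))):
    p,d=load(n,"2"); s=p[r0:r1,c0:c1].astype(int); lo=s.min(2); sat=s.max(2)-lo
    print(n,np.percentile(sat,[10,30,50,70,90]),np.percentile(lo,[10,30,50,70,90]))
    m=((sat<18)&(lo>200)) if n=="top" else ((sat<14)&(lo>175))
    m=cv2.morphologyEx(m.astype(np.uint8),cv2.MORPH_CLOSE,np.ones((7,7)));m=cv2.morphologyEx(m,cv2.MORPH_OPEN,np.ones((5,5)))
    k,l,st,ce=cv2.connectedComponentsWithStats(m);i=1+st[1:,4].argmax();v,u=np.nonzero(l==i)
    q=ray(n,np.c_[u+c0,v+r0],14)[:,:2]; print(len(q),cv2.minAreaRect(q.astype(np.float32)),q.mean(0))
E
```

```text
top [ 6.  8. 18. 20. 23.] [218.9 226.  229.  242.  245. ]
1666 ((504.35882568359375, -382.5613098144531), (176.3553466796875, 220.12136840820312), 86.13936614990234) [ 498.78349513 -391.621209  ]
side [12. 14. 15. 16. 17.] [149. 194. 199. 205. 211.]
830 ((485.2630920410156, -399.8868408203125), (156.82115173339844, 184.3710174560547), 82.36628723144531) [ 473.24915587 -381.194458  ]
```

```bash
python3 - <<'E'
from h import *
p,d=load("top","2"); r0,r1,c0,c1=168,236,394,450; s=p[r0:r1,c0:c1].astype(int)
m=((s.max(2)-s.min(2))<13)&(s.min(2)>215); m=cv2.morphologyEx(m.astype(np.uint8),cv2.MORPH_CLOSE,np.ones((5,5)));m=cv2.morphologyEx(m,cv2.MORPH_OPEN,np.ones((7,7)))
k,l,st,ce=cv2.connectedComponentsWithStats(m);i=1+st[1:,4].argmax();v,u=np.nonzero(l==i)
q=ray("top",np.c_[u+c0,v+r0],14)[:,:2]; print(len(q),cv2.minAreaRect(q.astype(np.float32)),q.mean(0))
w,V=np.linalg.eigh(np.cov(q.T)); print(np.degrees(np.arctan2(V[1,1],V[0,1])),np.sqrt(12*w))
go(491.5,-396.5,60,-1)
E
```

```text
1411 ((493.9842224121094, -397.46044921875), (136.85137939453125, 182.1994171142578), 88.37405395507812) [ 493.88845951 -397.51924256]
179.2435629359136 [137.20850079 182.84988385]
t 11.4 pos [ 334.4 -194.9  196.4] yaw -4.88 tilt [ 0.     -0.0002] F [-0.1 -1.1  0.3] open 0.701 grip 0.0
units now [6.945 7.497 5.457]
turn z units -0.847 units after turn [6.422 7.95  5.457]
```

>>> jog_arm([
  [[0, 0, 0], [0, 0, -0.8], 0.5],
  [[0.81, 0.99, 0], [0, 0, 0], 0.5],
  [[0.81, 0.99, 0], [0, 0, 0], 0.5],
  [[0.81, 0.99, 0], [0, 0, 0], 0.5],
  [[0.81, 0.99, 0], [0, 0, 0], 0.5],
  [[0.81, 0.99, 0], [0, 0, 0], 0.5],
  [[0.81, 0.99, 0], [0, 0, 0], 0.5],
  [[0.81, 0.99, 0], [0, 0, 0], 0.5],
  [[0.81, 0.99, 0], [0, 0, 0], 0.5],
  [[0, 0, 1], [0, 0, 0], 0.5],
  [[0, 0, 1], [0, 0, 0], 0.5],
  [[0, 0, 1], [0, 0, 0], 0.5],
])

```text
time_s: 12.6
tcp_pos: [495.1, -396.9, 120.2]
orientation: [1.0, -0.01, 0.0, 0.0]
ft_force: [0.6, -0.1, 0.8]
opening: 0.501
gripper_force: 0.0
```

>>> jog_arm([
  [[0, 0, 1], [0, 0, 0], 0.5],
  [[0, 0, 1], [0, 0, 0], 0.5],
  [[0, 0, 0], [0, 0, 0], 0.5],
])

```text
time_s: 12.9
tcp_pos: [493.7, -395.5, 68.0]
orientation: [1.0, -0.01, -0.002, -0.002]
ft_force: [0.2, -0.5, 0.3]
opening: 0.498
gripper_force: 0.0
```

```bash
python3 - <<'E'
from h import *
go(493,-397,36,-1.2)
n="side";p,d=snap(n,"3");X=cloud(n,d)
m=(d>0)&(X[...,0]>360)&(X[...,0]<640)&(X[...,1]>-500)&(X[...,1]<-310)&(X[...,2]>8)&(X[...,2]<22)
m=cv2.morphologyEx(m.astype(np.uint8),cv2.MORPH_OPEN,np.ones((3,3)))>0
print(X[m].mean(0),cv2.minAreaRect(X[m][:,:2].astype(np.float32)))
E
```

```text
t 12.9 pos [ 493.7 -395.5   68. ] yaw -1.15 tilt [-0.0034  0.0031] F [ 0.2 -0.5  0.3] open 0.498 grip 0.0
units now [-0.021  0.064  1.281]
turn z units 0.011 units after turn [-0.021  0.064  1.281]
[ 490.12837278 -385.86976905   15.63797334] ((489.56500244140625, -401.321533203125), (140.9550323486328, 183.34645080566406), 86.93450164794922)
```

>>> jog_arm([
  [[0, 0.06, 0.6], [0, 0, 0], 0.5],
  [[0, 0, 0.6], [0, 0, 0], 0.5],
  [[0, 0, 0.12], [0, 0, 0], 0.5],
  [[0, 0, 0], [0, 0, 0], 1],
  [[0, 0, 0], [0, 0, 0], 1],
  [[0, 0, 0], [0, 0, 0], 1],
  [[0, 0, 0], [0, 0, 0], 1],
  [[0, 0, 0], [0, 0, 0], 1],
  [[0, 0, 0], [0, 0, 0], 1],
  [[0, 0, 0], [0, 0, 0], 1],
  [[0, 0, 0], [0, 0, 0], 1],
], newtons=40)

```text
time_s: 14.05
tcp_pos: [494.5, -398.4, 38.1]
orientation: [1.0, -0.01, 0.0, 0.0]
ft_force: [-1.1, 0.0, 6.1]
opening: 0.154
gripper_force: 40.0
```

>>> jog_arm([
  [[0, 0, -0.5], [0, 0, 0], 1],
  [[0, 0, -1], [0, 0, 0], 1],
  [[0, 0, -1], [0, 0, 0], 1],
  [[0, 0, -1], [0, 0, 0], 1],
  [[0, 0, -1], [0, 0, 0], 1],
  [[0, 0, -1], [0, 0, 0], 1],
  [[0, 0, 0], [0, 0, 0.85], 1],
  [[0, 0, 0], [0, 0, 0], 1],
])

```text
time_s: 14.85
tcp_pos: [494.3, -398.0, 176.1]
orientation: [0.999, -0.045, 0.0, 0.0]
ft_force: [-1.3, 0.8, -2.3]
opening: 0.157
gripper_force: 40.0
```

```bash
python3 -c "
from h import *
go(526,-212,150,-5)"
```

```text
t 14.8 pos [ 494.3 -398.   176.1] yaw -5.11 tilt [ 0.0006 -0.0004] F [-1.3  0.8 -2.3] open 0.157 grip 40.0
units now [ 0.601 -7.523  1.041]
turn z units -0.025 units after turn [ 0.616 -7.522  1.041]
```

>>> jog_arm([
  [[0.08, -0.94, 0.05], [0, 0, 0], 1],
  [[0.08, -0.94, 0.05], [0, 0, 0], 1],
  [[0.08, -0.94, 0.05], [0, 0, 0], 1],
  [[0.08, -0.94, 0.05], [0, 0, 0], 1],
  [[0.08, -0.94, 0.05], [0, 0, 0], 1],
  [[0.08, -0.94, 0.05], [0, 0, 0], 1],
  [[0.08, -0.94, 0.05], [0, 0, 0], 1],
  [[0.08, -0.94, 0.05], [0, 0, 0], 1],
  [[0, 0, 0], [0, 0, 0], 1],
  [[0, 0, 0], [0, 0, 0], 1],
])

```text
time_s: 15.85
tcp_pos: [526.5, -212.0, 164.9]
orientation: [0.999, -0.043, -0.0, -0.0]
ft_force: [-0.3, 0.0, -1.1]
opening: 0.156
gripper_force: 40.0
```

```bash
python3 - <<'E'
from h import *
go(526,-212,140,-5)
for n in("top","side"):
    p,d=snap(n,"4");X=cloud(n,d)
    c=np.mgrid[0:0]
    b=(d>0)&(abs(X[...,0]-526)<125)&(abs(X[...,1]+212)<110)
    hsv=cv2.cvtColor(p,cv2.COLOR_RGB2HSV)
    m=b&(X[...,2]>118)&(X[...,2]<165)&(hsv[...,2]>120)
    m=cv2.morphologyEx(m.astype(np.uint8),cv2.MORPH_OPEN,np.ones((2,2)))>0
    q=X[m]; print(n,len(q),np.median(q[:,2]),cv2.minAreaRect(q[:,:2].astype(np.float32)))
    A=np.c_[q[:,:2]-[526,-212],np.ones(len(q))]; print(" plane",np.linalg.lstsq(A,q[:,2],rcond=None)[0])
    t=b&(X[...,2]>78)&(X[...,2]<97); print(" tub",t.sum(),cv2.minAreaRect(X[t][:,:2].astype(np.float32)))
    cv2.imwrite(f"pics/c4{n}.png",cv2.resize(p[140:260,330:480] if n=="top" else p[80:230,230:400],None,fx=3,fy=3)[:360,:,::-1])
a=cv2.imread("pics/c4top.png");b=cv2.imread("pics/c4side.png");cv2.imwrite("pics/c4.png",np.hstack([a,b[:360,:350]]))
E
```

```text
t 15.8 pos [ 526.5 -212.   164.9] yaw -4.93 tilt [-0.0009  0.0003] F [-0.3  0.  -1.1] open 0.156 grip 40.0
units now [-0.021  0.001  0.995]
turn z units 0.015 units after turn [-0.021  0.001  0.995]
top 118 141.39552544057955 ((546.6668701171875, -154.21066284179688), (39.09498977661133, 153.53524780273438), 75.1815185546875)
 plane [ -2.58285614   1.30334845 297.29521258]
 tub 0 ((0.0, 0.0), (0.0, 0.0), 0.0)
side 1184 142.41839026858852 ((568.2933349609375, 273.54974365234375), (1334.7493896484375, 204.8173370361328), 83.26624298095703)
 plane [  0.18476471   0.998081   122.28016844]
 tub 169 ((527.2077026367188, -160.96310424804688), (32.119564056396484, 177.1288299560547), 85.03353881835938)
```

View pics/c4.png

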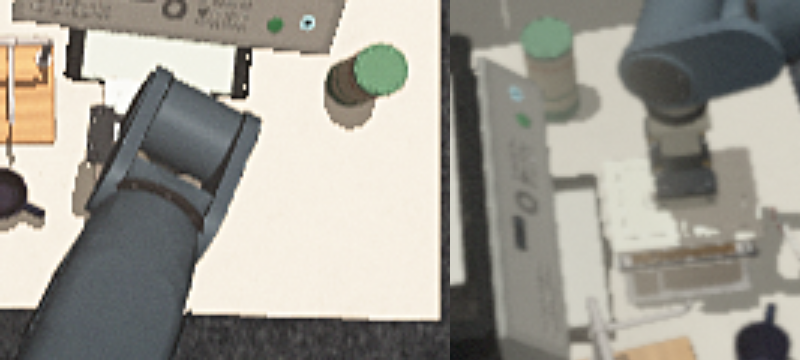

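```bash
python3 - <<'E'
from h import *
n="side";p,d=load(n,"4");X=cloud(n,d)
b=(d>0)&(abs(X[...,0]-526)<125)&(abs(X[...,1]+212)<110)
m=b&(X[...,2]>132)&(X[...,2]<150);q=X[m]
print(len(q),cv2.minAreaRect(q[:,:2].astype(np.float32)),q.min(0),q.max(0))
s=np.radians(-5);u=(q[:,:2]-[526,-212])@np.array([[np.cos(s),-np.sin(s)],[np.sin(s),np.cos(s)]])
for lo,hi in((30,50),(50,66),(-70,-40)):
    k=(u[:,1]>lo)&(u[:,1]<hi); print(lo,k.sum(),np.percentile(u[k,0],[0,2,98,100]).round(1))
print("y",[np.percentile(u[(u[:,0]>a)&(u[:,0]<a+20),1],[0,2,98,100]).round(1) for a in(-80,-60,40,60)])
A=np.c_[q[:,:2]-[526,-212],np.ones(len(q))]; print(" plane",np.linalg.lstsq(A,q[:,2],rcond=None)[0])
t=b&(X[...,2]>78)&(X[...,2]<97);q=X[t];u=(q[:,:2]-[526,-212])@np.array([[np.cos(s),-np.sin(s)],[np.sin(s),np.cos(s)]]);print("tub",np.percentile(u,[0,2,98,100],axis=0).round(1).tolist())
E
```

```text
1111 ((522.4166870117188, -210.50181579589844), (148.92176818847656, 186.45156860351562), 84.5798110961914) [ 425.43582715 -292.60215859  132.03727133] [ 619.06681774 -130.30867397  149.99898936]
30 208 [-96.3 -92.9  87.   89.1]
50 188 [-94.8 -90.   83.7  86.8]
-70 154 [-95.8 -94.2  87.8  89.1]
y [array([-69.6, -64. ,  70.4,  74.2]), array([-71.2, -64. ,  71.6,  75.3]), array([-72.1, -66.8,  70. ,  72.2]), array([-70.2, -65.7,  68.1,  69.8])]
 plane [-1.20279822e-03 -1.81945003e-03  1.42558540e+02]
tub [[-91.8, 34.8], [-89.1, 40.1], [83.7, 66.6], [85.3, 67.1]]
```

>>> jog_arm([
  [[0, 0.03, 0.5], [0, 0, 0], 1],
  [[0, 0, 0.5], [0, 0, 0], 1],
  [[0, 0, 0.3], [0, 0, 0], 1],
  [[0, 0, 0.2], [0, 0, 0], 1],
  [[0, 0, 0.15], [0, 0, 0], 1],
  [[0, 0, 0], [0, 0, 0], 1],
])

```text
time_s: 16.55
tcp_pos: [526.5, -212.9, 123.4]
orientation: [0.999, -0.044, -0.0, -0.0]
ft_force: [-0.7, 0.0, -1.4]
opening: 0.157
gripper_force: 40.0
```

>>> jog_arm([
  [[0, 0, 0.1], [0, 0, 0], 1],
  [[0, 0, 0], [0, 0, 0], 1],
])

```text
time_s: 16.75
tcp_pos: [526.7, -213.0, 121.4]
orientation: [0.999, -0.044, 0.0, 0.0]
ft_force: [0.4, 0.0, -1.4]
opening: 0.159
gripper_force: 40.0
```

>>> jog_arm([
  [[0, 0, 0.1], [0, 0, 0], 1],
  [[0, 0, 0.06], [0, 0, 0], 1],
  [[0, 0, 0], [0, 0, 0], 1],
])

```text
time_s: 17.05
tcp_pos: [527.1, -213.1, 120.7]
orientation: [0.999, -0.044, 0.001, 0.0]
ft_force: [-12.6, 5.5, 32.3]
opening: 0.16
gripper_force: 40.0
```

>>> jog_arm([
  [[0, 0, -0.06], [0, 0, 0], 1],
  [[0, 0, 0], [0, 0, 0], 0.5],
  [[0, 0, 0], [0, 0, 0], 0.5],
  [[0, 0, 0], [0, 0, 0], 0.5],
  [[0, 0, 0], [0, 0, 0], 0.5],
  [[0, 0, -0.5], [0, 0, 0], 0.5],
  [[0, 0, -1], [0, 0, 0], 0.5],
  [[0, 0, -1], [0, 0, 0], 0.5],
  [[-1, 0, -0.6], [0, 0, 0], 0.5],
  [[-1, 0, 0], [0, 0, 0], 0.5],
  [[-1, 0, 0], [0, 0, 0], 0.8],
  [[-1, 0, 0], [0, 0, 0], 1],
])

```text
time_s: 18.25
tcp_pos: [426.3, -204.1, 197.3]
orientation: [0.999, -0.044, 0.0, 0.0]
ft_force: [0.2, -0.4, 0.6]
opening: 0.377
gripper_force: 0.0
```

>>> jog_arm([
  [[-1, 0, 0], [0, 0, 0], 1],
  [[-1, 0, 0], [0, 0, 0], 1],
  [[-1, 0, 0], [0, 0, 0], 1],
  [[0, 0, 0], [0, 0, 0], 1],
])

```text
time_s: 18.65
tcp_pos: [350.6, -197.2, 197.0]
orientation: [0.999, -0.045, -0.0, 0.0]
ft_force: [0.9, -0.6, 1.3]
opening: 0.039
gripper_force: 0.0
```

```bash
cat >> h.py <<'E'
def lidcheck(tag):
    for n in("top","side"):
        p,d=snap(n,tag);X=cloud(n,d)
        b=(d>0)&(abs(X[...,0]-526)<110)&(abs(X[...,1]+212)<85)
        q=X[b&(X[...,2]>86)&(X[...,2]<104)]; print(n,len(q),cv2.minAreaRect(q[:,:2].astype(np.float32)))
        A=np.c_[q[:,:2]-[526,-212],np.ones(len(q))]; print(" plane",np.linalg.lstsq(A,q[:,2],rcond=None)[0].round(4))
E
python3 -c "
from h import *
lidcheck('5'); go(526,-212,130,-5)
p,_=load('top','5'); cv2.imwrite('pics/c5.png',cv2.resize(p[150:250,340:460],None,fx=4,fy=4,interpolation=2)[:,:,::-1])"
```

```text
top 1465 ((526.5755615234375, -210.69888305664062), (140.74783325195312, 186.1215057373047), 85.05485534667969)
 plane [8.0000e-04 3.0000e-04 9.6502e+01]
side 1239 ((522.8032836914062, -211.76193237304688), (148.6183624267578, 185.49110412597656), 84.94384002685547)
 plane [ 4.00000e-04 -7.20000e-03  9.79279e+01]
t 18.8 pos [ 352.8 -197.9  197.2] yaw -5.09 tilt [ 0.0014 -0.0009] F [-0.  -0.8  0.3] open 0.009 grip 0.0
units now [ 6.946 -0.057  2.7  ]
turn z units -0.020 units after turn [ 6.946 -0.045  2.7  ]
```

View pics/c5.png

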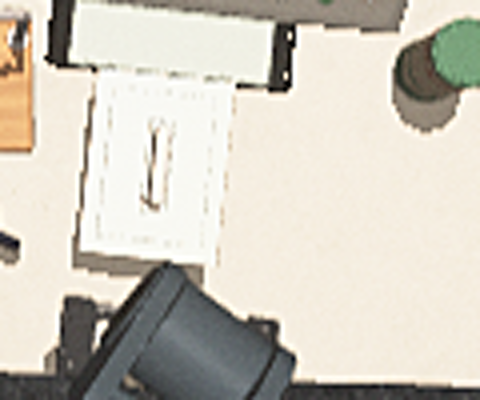

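The lid is seated level at about 97 mm and aligned with the tub, plate centre at crop px (155,165). Next I'll press the corners, starting with corner0.

>>> jog_arm([
  [[0.93, 0.56, 0], [0, 0, 0], 1],
  [[0.93, 0.56, 0], [0, 0, 0], 1],
  [[0.93, 0.56, 0], [0, 0, 0], 1],
  [[0.93, 0.57, 0], [0, 0, 0], 1],
  [[0, 0, 0.9], [0, 0, 0], 1],
  [[0, 0, 0.9], [0, 0, 0], 1],
  [[0, 0, 0.8], [0, 0, 0], 1],
  [[0, 0, 0.2], [0, 0, 0], 1],
  [[0, 0, 0], [0, 0, 0], 1],
])

```text
time_s: 19.65
tcp_pos: [440.5, -261.8, 126.1]
orientation: [0.999, -0.044, -0.0, -0.0]
ft_force: [1.0, 0.3, 0.6]
opening: 0.009
gripper_force: 0.0
```

>>> jog_arm([
  [[0, 0, 0.1], [0, 0, 0], 1],
  [[0, 0, 0.1], [0, 0, 0], 1],
  [[0, 0, 0], [0, 0, 0], 1],
])

```text
time_s: 19.95
tcp_pos: [440.2, -261.9, 121.7]
orientation: [0.999, -0.044, 0.0, 0.0]
ft_force: [0.6, 0.2, -0.3]
opening: 0.003
gripper_force: 0.0
```

```bash
python3 -c "
from h import *
go(440.8,-262.3,110,-5)"
```

```text
t 19.9 pos [ 440.2 -261.9  121.7] yaw -5.05 tilt [ 0.0005 -0.0004] F [ 0.6  0.2 -0.3] open 0.003 grip 0.0
units now [0.023 0.013 0.469]
turn z units -0.011 units after turn [0.023 0.013 0.469]
```

>>> jog_arm([
  [[0, 0, 0.1], [0, 0, 0], 1],
  [[0, 0, 0.1], [0, 0, 0], 1],
  [[0, 0, 0.06], [0, 0, 0], 1],
  [[0, 0, 0], [0, 0, 0], 1],
])

```text
time_s: 20.35
tcp_pos: [440.0, -261.7, 114.7]
orientation: [0.999, -0.044, -0.0, -0.0]
ft_force: [-0.5, 0.7, -0.3]
opening: 0.006
gripper_force: 0.0
```

>>> jog_arm([
  [[0, 0, 0.06], [0, 0, 0], 1],
  [[0, 0, 0], [0, 0, 0], 1],
])

```text
time_s: 20.55
tcp_pos: [440.1, -261.9, 114.0]
orientation: [0.999, -0.044, 0.0, 0.0]
ft_force: [-2.3, 1.1, 8.4]
opening: 0.006
gripper_force: 4.1
```

>>> jog_arm([
  [[0, 0, 0.06], [0, 0, 0], 1],
  [[0, 0, 0], [0, 0, 0], 1],
])

```text
time_s: 20.75
tcp_pos: [440.2, -262.0, 113.0]
orientation: [0.999, -0.044, 0.0, 0.0]
ft_force: [-4.9, 2.4, 14.8]
opening: 0.005
gripper_force: 7.3
```

>>> jog_arm([
  [[0, 0, 0.08], [0, 0, 0], 1],
  [[0, 0, 0], [0, 0, 0], 1],
])

```text
time_s: 20.95
tcp_pos: [440.1, -262.1, 111.1]
orientation: [0.999, -0.044, 0.0, 0.0]
ft_force: [-6.1, 1.5, 16.5]
opening: 0.005
gripper_force: 8.3
```

>>> jog_arm([
  [[0, 0, 0.08], [0, 0, 0], 1],
  [[0, 0, 0.04], [0, 0, 0], 1],
  [[0, 0, 0], [0, 0, 0], 1],
])

```text
time_s: 21.25
tcp_pos: [440.2, -262.3, 108.8]
orientation: [0.999, -0.044, 0.0, 0.001]
ft_force: [-9.5, 2.4, 25.8]
opening: 0.007
gripper_force: 13.3
```

>>> jog_arm([
  [[0, 0, 0.03], [0, 0, 0], 1],
  [[0, 0, 0], [0, 0, 0], 1],
])

```text
time_s: 21.45
tcp_pos: [440.2, -262.3, 108.7]
orientation: [0.999, -0.044, 0.0, 0.001]
ft_force: [-12.3, 4.1, 35.7]
opening: 0.007
gripper_force: 17.4
```

>>> jog_arm([
  [[0, 0, -0.6], [0, 0, 0], 1],
  [[0, -0.92, 0], [0, 0, 0], 1],
  [[0, -0.93, 0], [0, 0, 0], 1],
  [[0, -0.93, 0], [0, 0, 0], 1],
  [[0, -0.93, 0], [0, 0, 0], 1],
  [[0, -0.93, 0], [0, 0, 0], 1],
  [[0, 0, 0.2], [0, 0, 0], 1],
  [[0, 0, 0.1], [0, 0, 0], 1],
  [[0, 0, 0.08], [0, 0, 0], 1],
  [[0, 0, 0.08], [0, 0, 0], 1],
  [[0, 0, 0], [0, 0, 0], 1],
])

```text
time_s: 22.55
tcp_pos: [450.3, -146.5, 110.1]
orientation: [0.999, -0.045, -0.0, -0.001]
ft_force: [-3.0, 7.7, 13.8]
opening: 0.005
gripper_force: 6.6
```

>>> jog_arm([
  [[0, 0, 0.08], [0, 0, 0], 1],
  [[0, 0, 0.03], [0, 0, 0], 1],
  [[0, 0, 0], [0, 0, 0], 1],
])

```text
time_s: 22.85
tcp_pos: [450.4, -146.6, 108.4]
orientation: [0.999, -0.045, 0.0, -0.0]
ft_force: [-8.0, 9.6, 31.9]
opening: 0.002
gripper_force: 15.5
```

>>> jog_arm([
  [[0, 0, -0.6], [0, 0, 0], 1],
  [[0.91, 0, 0], [0, 0, 0], 1],
  [[0.91, 0, 0], [0, 0, 0], 1],
  [[0.91, 0, 0], [0, 0, 0], 1],
  [[0.91, 0, 0], [0, 0, 0], 1],
  [[0.91, 0, 0], [0, 0, 0], 1],
  [[0.91, 0, 0], [0, 0, 0], 1],
  [[0.91, 0, 0.2], [0, 0, 0], 1],
  [[0, 0, 0.1], [0, 0, 0], 1],
  [[0, 0, 0.08], [0, 0, 0], 1],
  [[0, 0, 0.08], [0, 0, 0], 1],
  [[0, 0, 0], [0, 0, 0], 1],
])

```text
time_s: 24.05
tcp_pos: [610.9, -161.7, 112.6]
orientation: [0.999, -0.045, 0.004, 0.001]
ft_force: [7.2, 2.2, 12.0]
opening: 0.003
gripper_force: 5.8
```

>>> jog_arm([
  [[0, 0, 0.08], [0, 0, 0], 1],
  [[0, 0, 0.03], [0, 0, 0], 1],
  [[0, 0, 0], [0, 0, 0], 1],
])

```text
time_s: 24.35
tcp_pos: [611.0, -161.7, 110.3]
orientation: [0.999, -0.044, 0.004, 0.001]
ft_force: [6.0, 1.9, 15.3]
opening: 0.004
gripper_force: 7.6
```

>>> jog_arm([
  [[0, 0, 0.08], [0, 0, 0], 1],
  [[0, 0, 0], [0, 0, 0], 1],
])

```text
time_s: 24.55
tcp_pos: [611.1, -161.6, 108.6]
orientation: [0.999, -0.044, 0.004, 0.001]
ft_force: [4.8, 2.3, 16.8]
opening: 0.007
gripper_force: 8.6
```

>>> jog_arm([
  [[0, 0, 0.04], [0, 0, 0], 1],
  [[0, 0, 0], [0, 0, 0], 1],
])

```text
time_s: 24.75
tcp_pos: [611.2, -161.6, 108.4]
orientation: [0.999, -0.044, 0.004, 0.001]
ft_force: [1.8, 3.2, 25.6]
opening: 0.002
gripper_force: 12.6
```

Corner3 is home. Now corner2.

>>> jog_arm([
  [[0, 0, -0.7], [0, 0, 0], 1],
  [[0, 0.93, 0], [0, 0, 0], 1],
  [[0, 0.93, 0], [0, 0, 0], 1],
  [[0, 0.93, 0], [0, 0, 0], 1],
  [[0, 0.93, 0], [0, 0, 0], 1],
  [[0, 0.92, 0], [0, 0, 0], 1],
  [[0, 0, 0.3], [0, 0, 0], 1],
  [[0, 0, 0.1], [0, 0, 0], 1],
  [[0, 0, 0.08], [0, 0, 0], 1],
  [[0, 0, 0.08], [0, 0, 0], 1],
  [[0, 0, 0.08], [0, 0, 0], 1],
  [[0, 0, 0], [0, 0, 0], 1],
])

```text
time_s: 25.95
tcp_pos: [598.8, -277.2, 108.3]
orientation: [0.999, -0.044, 0.001, 0.002]
ft_force: [-4.7, -7.2, 18.0]
opening: 0.002
gripper_force: 8.8
```

>>> jog_arm([
  [[0, 0, 0.06], [0, 0, 0], 1],
  [[0, 0, 0], [0, 0, 0], 1],
])

```text
time_s: 26.15
tcp_pos: [599.2, -277.3, 108.1]
orientation: [0.999, -0.044, 0.002, 0.002]
ft_force: [-9.3, -3.6, 28.6]
opening: 0.006
gripper_force: 14.3
```

>>> jog_arm([
  [[0, 0, -0.8], [0, 0, 0], 0.7],
  [[0, 0, -1], [0, 0, 0], 0.3],
  [[0, 0, -1], [0, 0, 0], 0],
  [[-1, -0.2, -0.8], [0, 0, 0], 0],
  [[-1, -0.2, 0], [0, 0, 0], 0],
  [[-1, -0.2, 0], [0, 0, 0], 0],
  [[-1, -0.2, 0], [0, 0, 0], 0],
  [[-1, -0.2, 0], [0, 0, 0], 0],
  [[-1, -0.2, 0], [0, 0, 0], 0],
  [[-1, -0.2, 0], [0, 0, 0], 0],
  [[-1, -0.2, 0], [0, 0, 0], 0],
  [[-1, -0.2, 0], [0, 0, 0], 0],
])

```text
time_s: 27.35
tcp_pos: [376.9, -210.0, 194.0]
orientation: [0.999, -0.044, -0.0, -0.0]
ft_force: [-0.3, 0.1, 0.8]
opening: 0.972
gripper_force: 0.0
```

```bash
python3 - <<'E'
from h import *
lidcheck('6')
from scipy.optimize import least_squares
for n in("top","side"):
    p,d=load(n,"6"); X=cloud(n,d); hsv=cv2.cvtColor(p,cv2.COLOR_RGB2HSV); ok=(d>0)&(hsv[...,2]<75)
    for c in((465,-20),(435,275)):
        m=ok&(abs(X[...,0]-c[0])<75)&(abs(X[...,1]-c[1])<85)&(X[...,2]>15)
        q=X[m]; top=q[q[:,2]>78][:,:2]
        # rim: robust circle of radius 35.5 through outermost points
        f=least_squares(lambda v:np.clip(np.hypot(*(top-v).T)-35.5,-6,6),c,loss="soft_l1"); C=f.x
        print(n,"rim n",len(top),C.round(1),top.min(0).round(),top.max(0).round())
        r=np.hypot(*(q[:,:2]-C).T); h=q[(r>42)&(r<70)&(q[:,2]>45)]
        if len(h): v=h[:,:2].mean(0)-C; print("  handle n",len(h),h.mean(0).round(1),"max r",r[(r<72)].max().round(1),"mug yaw %.1f"%np.degrees(np.arctan2(v[0],-v[1])))
a=cv2.imread("pics/top6.png")[185:225,240:350]; cv2.imwrite("pics/c6.png",cv2.resize(a,None,fx=7,fy=7,interpolation=2))
E
```

```text
top 1296 ((525.9374389648438, -210.05215454101562), (139.7529296875, 185.95372009277344), 85.95629119873047)
 plane [-2.60000e-03 -1.80000e-03  9.19563e+01]
side 1326 ((522.3009643554688, -211.2806396484375), (149.3943634033203, 186.35777282714844), 85.51025390625)
 plane [ 1.00000e-03 -3.80000e-03  9.38184e+01]
top rim n 34 [471.4 -15.3] [435. -74.] [501.  16.]
  handle n 14 [446.2 -63.   83. ] max r 66.1 mug yaw -27.9
top rim n 30 [441.2 280.2] [406. 214.] [468. 313.]
  handle n 13 [438.3 225.3  84.4] max r 65.7 mug yaw -3.0
side rim n 40 [468.2 -14.5] [433. -56.] [497.  21.]
  handle n 6 [445.2 -59.7  69.8] max r 62.8 mug yaw -27.0
side rim n 46 [438.2 279.2] [402. 222.] [466. 317.]
  handle n 9 [438.5 228.8  83.2] max r 59.5 mug yaw 0.3
```

View pics/c6.png

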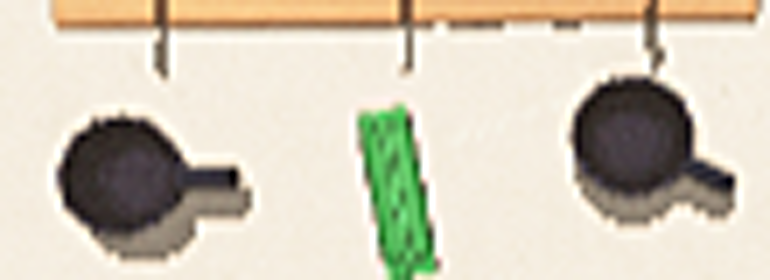

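The crop shows the left mug's rim centre at crop px (122,174) with its handle tip at (238,178). The right mug's rim centre is at (634,133) with its tip at (732,184). I'll cast these onto z=87 and z=80.

```bash
python3 - <<'E'
from h import *
p,_=load("top","6"); hsv=cv2.cvtColor(p,cv2.COLOR_RGB2HSV)
for r0,r1,c0,c1 in((190,225,320,350),(195,225,242,280)):
    s=p[r0:r1,c0:c1].astype(int); m=(s[...,0]<75)&(s[...,2]>=s[...,0]-3)
    m=m.astype(np.uint8); body=cv2.morphologyEx(m,cv2.MORPH_OPEN,cv2.getStructuringElement(2,(9,9)))
    v,u=np.nonzero(body); C=ray("top",[[u.mean()+c0,v.mean()+r0]],80)[0]; A=len(u)
    h=(m>0)&(body==0); v,u=np.nonzero(h); q=ray("top",np.c_[u+c0,v+r0],75)[:,:2]; r=np.hypot(*(q-C[:2]).T); k=(r>38)&(q[:,1]<C[1])
    w=q[k]-C[:2]; a=np.degrees(np.arctan2(w[:,0],-w[:,1])); print("body",C.round(1),A,"handle",k.sum(),q[k].mean(0).round(1),"yaw mean %.1f med %.1f"%(a.mean(),np.median(a)),"maxr",r[k].max())
go(469,-16,120,-27.5)
E
```

```text
<stdin>:6: RuntimeWarning: Mean of empty slice.
  ret = ret.dtype.type(ret / rcount)
<stdin>:8: RuntimeWarning: Mean of empty slice.
  ret = um.true_divide(
  return _methods._mean(a, axis=axis, dtype=dtype,
Traceback (most recent call last):
ValueError: zero-size array to reduction operation maximum which has no identity
```

```bash
python3 - <<'E'
from h import *
p,_=load("top","6")
for r0,r1,c0,c1 in((190,225,320,350),(195,225,242,280)):
    s=p[r0:r1,c0:c1].astype(int); m=(s.max(2)<110)&(s[...,2]>=s[...,0]-4)
    m=m.astype(np.uint8); body=cv2.morphologyEx(m,cv2.MORPH_OPEN,cv2.getStructuringElement(2,(9,9)))
    v,u=np.nonzero(body); C=ray("top",[[u.mean()+c0,v.mean()+r0]],80)[0]; A=len(u); print(m.sum(),A,C)
    h=(m>0)&(body==0); v,u=np.nonzero(h); q=ray("top",np.c_[u+c0,v+r0],75)[:,:2]; r=np.hypot(*(q-C[:2]).T); k=(r>38)&(q[:,1]<C[1])
    w=q[k]-C[:2]; a=np.degrees(np.arctan2(w[:,0],-w[:,1])); print("handle",k.sum(),q[k].mean(0).round(1),"yaw mean %.1f med %.1f"%(a.mean(),np.median(a)),"maxr",r[k].max())
go(469,-16,120,-27.5)
E
```

```text
80 0 [nan nan nan]<stdin>:6: RuntimeWarning: Mean of empty slice.
  ret = ret.dtype.type(ret / rcount)
<stdin>:8: RuntimeWarning: Mean of empty slice.
  ret = um.true_divide(
  return _methods._mean(a, axis=axis, dtype=dtype,
Traceback (most recent call last):
ValueError: zero-size array to reduction operation maximum which has no identity
```

```bash
python3 - <<'E'
from h import *
p,_=load("top","6")
print(ray("top",[[240+634/7-.5,185+133/7-.5],[240+122/7-.5,185+174/7-.5]],87).round(1), ray("top",[[240+732/7-.5,185+184/7-.5],[240+238/7-.5,185+178/7-.5]],80).round(1))
for r0,r1,c0,c1 in((190,225,320,350),(195,225,242,280)):
    s=cv2.medianBlur(p,3)[r0:r1,c0:c1].astype(int); m=(s.max(2)<95).astype(np.uint8)
    body=cv2.morphologyEx(m,cv2.MORPH_OPEN,cv2.getStructuringElement(2,(9,9)))
    v,u=np.nonzero(body); C=ray("top",[[u.mean()+c0,v.mean()+r0]],80)[0]; print(m.sum(),len(u),C)
go(469,-16,120,-27.5)
E
```

```text
[[469.6 -16.4  87. ]
 [437.5 278.9  87. ]] [[441.9 -74.   80. ]
 [437.2 212.5  80. ]]
246 223 [467.28583758 -16.23568569  80.        ]
252 225 [435.82685102 279.50102279  80.        ]
t 27.4 pos [ 375.9 -209.6  194. ] yaw -5.06 tilt [-0.0019  0.0014] F [0.4 0.4 0. ] open 0.994 grip 0.0
units now [ 3.032 -8.038  2.963]
turn z units 4.895 units after turn [-0.265 -8.587  2.963]
```

>>> jog_arm([
  [[0, 0, 0], [0, 0, -0.983], 0],
  [[0, 0, 0], [0, 0, -0.983], 0],
  [[0, 0, 0], [0, 0, -0.983], 0],
  [[0, 0, 0], [0, 0, -0.983], 0],
  [[0, 0, 0], [0, 0, -0.983], 0],
  [[0, 0, 0], [0, 0, -0.983], 0],
  [[0, 0, 0], [0, 0, -0.983], 0],
  [[0, 0, 0], [0, 0, -0.983], 0],
  [[0, 0, 0], [0, 0, -0.983], 0],
  [[0, 0, 0], [0, 0, -0.983], 0],
  [[0, 0, 0], [0, 0, 0], 0],
])

```text
time_s: 28.55
tcp_pos: [378.7, -210.9, 194.3]
orientation: [0.939, 0.343, -0.0, -0.0]
ft_force: [-0.0, -0.3, -1.1]
opening: 0.999
gripper_force: 0.0
```

```bash
python3 -c "
from h import *
go(468,-16,120,40)"
```

```text
t 28.6 pos [ 378.7 -210.9  194.3] yaw 40.09 tilt [-0.0003  0.0003] F [-0.  -0.3 -1.1] open 0.999 grip 0.0
units now [ 7.753 -3.665  2.972]
turn z units 0.019 units after turn [ 7.747 -3.676  2.972]
```

>>> jog_arm([
  [[0.97, -0.46, 0], [0, 0, 0], 0],
  [[0.97, -0.46, 0], [0, 0, 0], 0],
  [[0.97, -0.46, 0], [0, 0, 0], 0],
  [[0.97, -0.46, 0], [0, 0, 0], 0],
  [[0.97, -0.46, 0], [0, 0, 0], 0],
  [[0.97, -0.46, 0], [0, 0, 0], 0],
  [[0.97, -0.46, 0], [0, 0, 0], 0],
  [[0.97, -0.46, 0], [0, 0, 0], 0],
  [[0, 0, 0.9], [0, 0, 0], 0],
  [[0, 0, 0.9], [0, 0, 0], 0],
  [[0, 0, 0.9], [0, 0, 0], 0],
])

```text
time_s: 29.65
tcp_pos: [468.1, -15.5, 126.2]
orientation: [0.94, 0.341, 0.0, 0.0]
ft_force: [-0.3, 0.7, -1.4]
opening: 1.001
gripper_force: 0.0
```

```bash
python3 -c "
from h import *
go(468,-16,55,40)"
```

```text
t 29.6 pos [468.1 -15.5 126.2] yaw 39.89 tilt [0.0003 0.    ] F [-0.3  0.7 -1.4] open 1.001 grip 0.0
units now [-0.017  0.012  2.846]
turn z units -0.023 units after turn [-0.017  0.012  2.846]
```

>>> jog_arm([
  [[0, 0, 0.7], [0, 0, 0], 0],
  [[0, 0, 0.7], [0, 0, 0], 0],
  [[0, 0, 0.7], [0, 0, 0], 0],
  [[0, 0, 0.75], [0, 0, 0], 0],
  [[0, 0, 0], [0, 0, 0], 0.15],
  [[0, 0, 0], [0, 0, 0], 0.22],
  [[0, 0, 0], [0, 0, 0], 0.3],
  [[0, 0, 0], [0, 0, 0], 1],
  [[0, 0, 0], [0, 0, 0], 1],
  [[0, 0, 0], [0, 0, 0], 1],
  [[0, 0, 0], [0, 0, 0], 1],
], newtons=25)

```text
time_s: 30.75
tcp_pos: [468.7, -16.1, 56.7]
orientation: [0.94, 0.342, 0.001, 0.0]
ft_force: [0.5, -0.8, 6.9]
opening: 0.752
gripper_force: 25.0
```

>>> jog_arm([
  [[0, 0, -0.4], [0, 0, 0], 1],
  [[0, 0, -0.8], [0, 0, 0], 1],
  [[0, 0, -0.8], [0, 0, 0], 1],
  [[0, 0, 0], [0, 0, 0], 1],
])

```text
time_s: 31.15
tcp_pos: [468.9, -16.1, 108.0]
orientation: [0.94, 0.342, 0.002, 0.001]
ft_force: [0.3, 0.0, -3.3]
opening: 0.752
gripper_force: 25.0
```

```bash
cat >> h.py <<'E'
def mug(tag,c,zoff):
    "mug held: axis c, height offset zoff above the desk"
    for n in("top","side"):
        p,d=snap(n,tag);X=cloud(n,d);hsv=cv2.cvtColor(p,cv2.COLOR_RGB2HSV)
        m=(d>0)&(hsv[...,2]<75)&(abs(X[...,0]-c[0])<75)&(abs(X[...,1]-c[1])<85)&(X[...,2]>zoff+10)&(X[...,2]<zoff+95)
        q=X[m];r=np.hypot(*(q[:,:2]-c).T);h=q[(r>43)&(r<72)]; 
        if len(h): v=h[:,:2].mean(0)-c; print(n,len(h),h.mean(0).round(1),"ztop",np.percentile(h[:,2],95).round(1),"yaw %.1f"%np.degrees(np.arctan2(v[0],-v[1])),"rmax",r[r<75].max().round(1))
E
python3 - <<'E'
from h import *
s=bot.get_state();go(468,-16,195)
mug("7",s['tcp_pos'][:2],s['tcp_pos'][2]-55)
a=cv2.imread("pics/top7.png")[165:235,290:390];b=cv2.imread("pics/side7.png")[160:230,290:370]
cv2.imwrite("pics/c7.png",np.hstack([cv2.resize(a,(400,280),interpolation=2),cv2.resize(b,(320,280),interpolation=2)]))
E
```

```text
t 31.1 pos [468.9 -16.1 108. ] yaw 40.00 tilt [ 0.0035 -0.0004] F [ 0.3  0.  -3.3] open 0.752 grip 25.0
units now [-0.018 -0.018 -3.479]
```

View pics/c7.png

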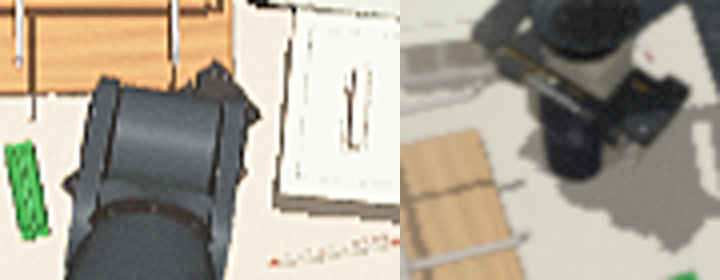

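The crop shows the mug held upright between the fingers at about px (575,140). Next I'll raise it and turn it.

>>> jog_arm([
  [[0, 0, -0.65], [0, 0, 0], 1],
  [[0, 0, -0.65], [0, 0, 0], 1],
  [[0, 0, -0.65], [0, 0, 0], 1],
  [[0, 0, -0.65], [0, 0, 0], 1],
  [[0, 0, -0.65], [0, 0, -0.87], 1],
  [[0, 0, -0.65], [0, 0, -0.87], 1],
  [[0, 0, 0], [0, 0, -0.87], 1],
  [[0, 0, 0], [0, 0, -0.87], 1],
  [[0, 0, 0], [0, 0, -0.87], 1],
  [[0, 0, 0], [0, 0, -0.87], 1],
  [[0, 0, 0], [0, 0, -0.87], 1],
  [[0, 0, 0], [0, 0, 0], 1],
], newtons=40)

```text
time_s: 32.45
tcp_pos: [467.4, -15.9, 202.2]
orientation: [0.829, 0.559, -0.001, -0.001]
ft_force: [-1.6, 0.0, -3.2]
opening: 0.746
gripper_force: 40.0
```

```bash
python3 - <<'E'
from h import *
s=bot.get_state();go(520.5,19.6,176,67.9)
mug("8",s['tcp_pos'][:2],s['tcp_pos'][2]-56.7)
E
```

```text
t 32.5 pos [467.4 -15.9 202.2] yaw 67.97 tilt [-0.0023  0.0003] F [-1.6  0.  -3.2] open 0.746 grip 40.0
units now [2.115 1.438 1.043]
turn z units 0.016 units after turn [2.116 1.436 1.043]
```

>>> jog_arm([
  [[0.53, 0.36, 0.26], [0, 0, 0], 1],
  [[0.53, 0.36, 0.26], [0, 0, 0], 1],
  [[0.53, 0.36, 0.26], [0, 0, 0], 1],
  [[0.53, 0.36, 0.26], [0, 0, 0], 1],
  [[0, 0, 0], [0, 0, 0], 1],
])

```text
time_s: 33.05
tcp_pos: [521.7, 20.3, 176.2]
orientation: [0.83, 0.558, -0.001, -0.001]
ft_force: [-0.6, 0.4, -2.8]
opening: 0.744
gripper_force: 40.0
```

```bash
python3 - <<'E'
from h import *
s=bot.get_state();go(579.5,21.6,176,67.9)
mug("9",s['tcp_pos'][:2],s['tcp_pos'][2]-56.7)
a=cv2.imread("pics/top9.png")[155:225,300:390];b=cv2.imread("pics/side9.png")[150:220,260:350]
cv2.imwrite("pics/c9.png",np.hstack([cv2.resize(x,None,fx=4.4,fy=4.4,interpolation=2) for x in(a,b)]))
# predicted pixels of ear opening centre and hook tip in the side crop
e=s['tcp_pos']+np.array([1.5,-46,62-56.7]); print("ear",e,((proj("side",e)-[260,150])*4.4+[396,0]).round(),"tip",((proj("side",[547,-25.5,190])-[260,150])*4.4+[396,0]).round())
E
```

```text
t 33.0 pos [521.7  20.3 176.2] yaw 67.87 tilt [-0.0014  0.0002] F [-0.6  0.4 -2.8] open 0.744 grip 40.0
units now [0.92  2.122 0.003]
turn z units -0.006 units after turn [0.919 2.123 0.003]
top 2 [529.3 -24.3 204.6] ztop 205.5 yaw 9.6 rmax 45.5
ear [523.18813406 -25.73257634 181.45334424] [[649. 137.]] tip [[620. 137.]]
```

View pics/c9.png

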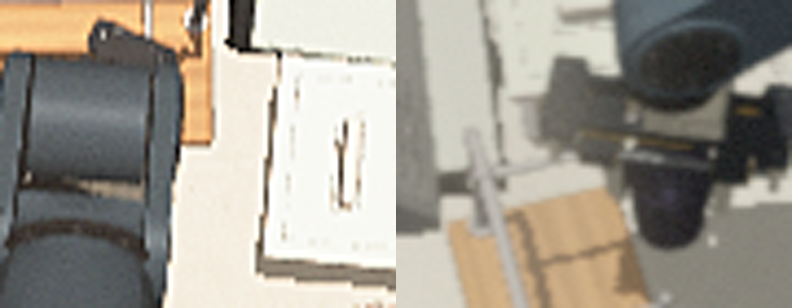

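>>> jog_arm([
  [[0.12, 0.26, 0], [0, 0, 0], 1],
  [[0.12, 0.26, 0], [0, 0, 0], 1],
  [[0.12, 0.26, 0], [0, 0, 0], 1],
  [[0.12, 0.26, 0], [0, 0, 0], 1],
  [[0, 0, 0], [0, 0, 0], 1],
])

```text
time_s: 33.65
tcp_pos: [550.8, 20.8, 177.4]
orientation: [0.829, 0.559, 0.0, 0.0]
ft_force: [0.2, -0.0, -3.0]
opening: 0.743
gripper_force: 40.0
```

>>> jog_arm([
  [[0.1, 0.26, 0], [0, 0, 0], 1],
  [[0.1, 0.26, 0], [0, 0, 0], 1],
  [[0, 0, 0], [0, 0, 0], 1],
])

```text
time_s: 33.95
tcp_pos: [564.6, 20.6, 177.4]
orientation: [0.829, 0.559, 0.0, 0.0]
ft_force: [0.3, 0.3, -3.3]
opening: 0.745
gripper_force: 40.0
```

>>> jog_arm([
  [[0.1, 0.26, 0], [0, 0, 0], 1],
  [[0.13, 0.26, 0], [0, 0, 0], 1],
  [[0, 0, 0.25], [0, 0, 0], 1],
  [[0, 0, 0.25], [0, 0, 0], 1],
  [[0, 0, 0], [0, 0, 0], 1],
])

```text
time_s: 34.45
tcp_pos: [577.2, 21.1, 163.5]
orientation: [0.829, 0.559, -0.001, -0.001]
ft_force: [-0.4, 0.6, -2.4]
opening: 0.745
gripper_force: 40.0
```

>>> jog_arm([
  [[0, 0, 0.1], [0, 0, 0], 1],
  [[0, 0, 0], [0, 0, 0], 1],
])

```text
time_s: 34.65
tcp_pos: [577.8, 21.1, 162.1]
orientation: [0.829, 0.559, -0.0, -0.0]
ft_force: [0.1, -0.0, -2.5]
opening: 0.746
gripper_force: 40.0
```

>>> jog_arm([
  [[0, 0, 0.1], [0, 0, 0], 1],
  [[0, 0, 0], [0, 0, 0], 1],
])

```text
time_s: 34.85
tcp_pos: [577.9, 21.1, 159.7]
orientation: [0.829, 0.559, -0.0, -0.0]
ft_force: [-0.4, 0.2, -2.8]
opening: 0.745
gripper_force: 40.0
```

>>> jog_arm([
  [[0, 0, 0.08], [0, 0, 0], 1],
  [[0, 0, 0], [0, 0, 0], 1],
])

```text
time_s: 35.05
tcp_pos: [578.1, 21.1, 157.8]
orientation: [0.829, 0.559, 0.0, 0.0]
ft_force: [-0.2, 0.6, -2.3]
opening: 0.743
gripper_force: 40.0
```

>>> jog_arm([
  [[0, 0, 0.08], [0, 0, 0], 1],
  [[0, 0, 0], [0, 0, 0], 1],
])

```text
time_s: 35.25
tcp_pos: [578.1, 21.1, 156.0]
orientation: [0.829, 0.559, 0.0, 0.0]
ft_force: [-0.5, -0.2, 0.3]
opening: 0.747
gripper_force: 40.0
```

>>> jog_arm([
  [[0, 0, 0], [0, 0, 0], 0.12],
  [[0, 0, 0], [0, 0, 0], 0.1],
  [[0, 0, 0], [0, 0, 0], 0.08],
  [[0, 0, 0], [0, 0, 0], 0.08],
  [[0, 0, 0], [0, 0, 0], 0.08],
  [[0, 0, 0], [0, 0, 0], 0.08],
  [[0, 0, 0], [0, 0, 0], 0.08],
  [[0, 0, 0], [0, 0, 0], 0.08],
  [[0, 0, 0], [0, 0, 0], 0.08],
  [[0, 0, 0], [0, 0, 0], 0.08],
  [[0, 0, 0], [0, 0, 0], 0.08],
  [[0, 0, 0], [0, 0, 0], 0.08],
])

```text
time_s: 36.45
tcp_pos: [578.0, 21.1, 155.9]
orientation: [0.829, 0.559, 0.0, 0.0]
ft_force: [0.0, -0.0, 0.2]
opening: 0.922
gripper_force: 0.0
```

```bash
python3 - <<'E'
from h import *
p,d=snap("side","10");snap("top","10")
cv2.imwrite("pics/c10.png",cv2.resize(p[140:240,250:370],None,fx=5,fy=5,interpolation=2)[:,:,::-1]); go(578,21,230)
E
```

```text
t 36.5 pos [578.   21.1 155.9] yaw 67.92 tilt [0. 0.] F [ 0.7 -0.  -0.9] open 0.921 grip 0.0
units now [-4.000e-03  1.000e-03 -2.965e+00]
```

View pics/c10.png

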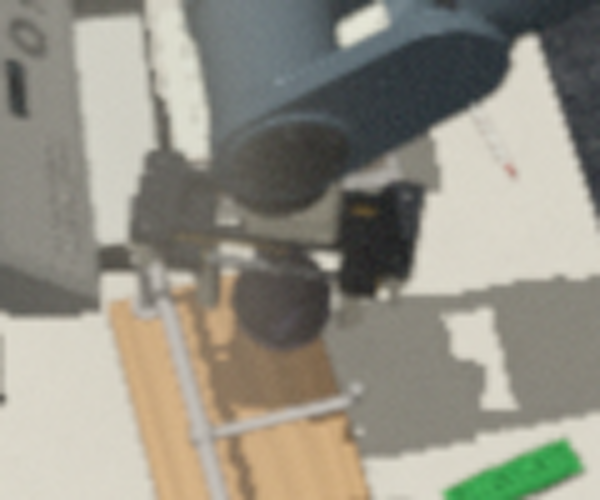

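The mug hangs on hook0, body below, at crop px (283,300). Now I'll retract and go to the left mug.

>>> jog_arm([
  [[0, 0, -0.6], [0, 0, 0], 0.08],
  [[0, 0, -1], [0, 0, 0], 0.05],
  [[0, 0, -1], [0, 0, 0], 0],
  [[0, 0, -1], [0, 0, 0.86], 0],
  [[0, 0, 0], [0, 0, 0.86], 0],
])

```text
time_s: 37.05
tcp_pos: [579.3, 21.1, 249.3]
orientation: [0.867, 0.499, 0.002, 0.001]
ft_force: [-0.4, 0.4, 0.2]
opening: 0.997
gripper_force: 0.0
```

```bash
python3 -c "
from h import *
go(430,120,236,60)"
```

```text
t 37.0 pos [579.3  21.1 249.3] yaw 59.88 tilt [ 0.0054 -0.0002] F [-0.4  0.4  0.2] open 0.997 grip 0.0
units now [ 0.425 -7.154  0.501]
turn z units -0.026 units after turn [ 0.439 -7.153  0.501]
```

>>> jog_arm([
  [[0.055, -0.895, 0], [0, 0, 0], 0],
  [[0.055, -0.895, 0], [0, 0, 0], 0],
  [[0.055, -0.895, 0], [0, 0, 0], 0],
  [[0.055, -0.895, 0], [0, 0, 0], 0],
  [[0.055, -0.895, 0], [0, 0, 0], 0],
  [[0.055, -0.895, 0], [0, 0, 0], 0],
  [[0.055, -0.895, 0], [0, 0, 0], 0],
  [[0.055, -0.895, 0], [0, 0, 0], 0],
])

```text
time_s: 37.85
tcp_pos: [427.6, 120.4, 245.9]
orientation: [0.866, 0.5, 0.0, 0.0]
ft_force: [0.5, -0.4, -0.0]
opening: 0.996
gripper_force: 0.0
```

>>> jog_arm([
  [[0.8, -0.42, 0], [0, 0, 0], 0],
  [[0.8, -0.42, 0], [0, 0, 0], 0],
  [[0.8, -0.42, 0], [0, 0, 0], 0],
  [[0.8, -0.42, 0], [0, 0, 0], 0],
  [[0.8, -0.42, 0.5], [0, 0, 0], 0],
  [[0.8, -0.42, 0.7], [0, 0, 0], 0],
  [[0.85, -0.42, 0.9], [0, 0, 0], 0],
  [[0, 0, 0.9], [0, 0, 0], 0],
  [[0, 0, 0.9], [0, 0, 0], 0],
  [[0, 0, 0.9], [0, 0, 0], 0],
  [[0, 0, 0], [0, 0, 0], 0],
])

```text
time_s: 38.95
tcp_pos: [434.0, 278.5, 123.7]
orientation: [0.866, 0.5, -0.002, -0.0]
ft_force: [0.0, 0.5, 1.1]
opening: 1.003
gripper_force: 0.0
```

```bash
python3 -c "
from h import *
go(437,279.3,55,60)"
```

```text
t 39.0 pos [434.  278.5 123.7] yaw 60.04 tilt [-0.004  -0.0021] F [0.  0.5 1.1] open 1.003 grip 0.0
units now [0.098 0.093 2.746]
turn z units 0.008 units after turn [0.098 0.093 2.746]
```

>>> jog_arm([
  [[0.09, 0.09, 0], [0, 0, 0], 0],
  [[0, 0, 0.7], [0, 0, 0], 0],
  [[0, 0, 0.7], [0, 0, 0], 0],
  [[0, 0, 0.7], [0, 0, 0], 0],
  [[0, 0, 0.65], [0, 0, 0], 0],
  [[0, 0, 0], [0, 0, 0], 0.15],
  [[0, 0, 0], [0, 0, 0], 0.22],
  [[0, 0, 0], [0, 0, 0], 0.3],
  [[0, 0, 0], [0, 0, 0], 1],
  [[0, 0, 0], [0, 0, 0], 1],
  [[0, 0, 0], [0, 0, 0], 1],
  [[0, 0, 0], [0, 0, 0], 1],
], newtons=40)

```text
time_s: 40.15
tcp_pos: [439.0, 280.4, 58.3]
orientation: [0.866, 0.5, 0.001, -0.0]
ft_force: [-2.1, 0.5, 7.6]
opening: 0.745
gripper_force: 40.0
```

>>> jog_arm([
  [[0, 0, -0.4], [0, 0, 0], 1],
  [[0, 0, -0.8], [0, 0, 0], 1],
  [[0, 0, -0.8], [0, 0, 0], 1],
  [[0, 0, 0], [0, 0, 0], 1],
])

```text
time_s: 40.55
tcp_pos: [439.6, 280.5, 109.8]
orientation: [0.866, 0.5, 0.002, 0.0]
ft_force: [0.4, 0.2, -2.9]
opening: 0.743
gripper_force: 40.0
```

```bash
python3 - <<'E'
from h import *
s=bot.get_state();go(437,279,205,62.4)
mug("11",s['tcp_pos'][:2],s['tcp_pos'][2]-56.7)
p,d=load("side","11");cv2.imwrite("pics/c11.png",cv2.resize(p[210:310,300:420],None,fx=5,fy=5,interpolation=2)[:,:,::-1])
E
```

```text
t 40.5 pos [439.6 280.5 109.8] yaw 60.04 tilt [0.004 0.002] F [ 0.4  0.2 -2.9] open 0.743 grip 40.0
units now [-0.091 -0.05  -3.81 ]
turn z units -0.515 units after turn [-0.089 -0.053 -3.81 ]
top 18 [439.8 224.4 123.3] ztop 137.8 yaw 0.2 rmax 66.9
```

View pics/c11.png

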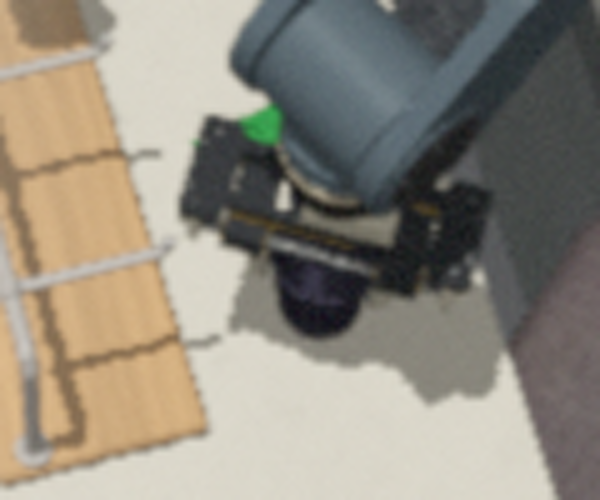

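>>> jog_arm([
  [[-0.4, -0.69, -0.2], [0, 0, -0.37], 1],
  [[0, 0, -0.9], [0, 0, 0], 1],
  [[0, 0, -0.9], [0, 0, 0], 1],
  [[0, 0, -0.9], [0, 0, 0], 1],
  [[0, 0, -0.9], [0, 0, 0], 1],
  [[0, 0, 0], [0, 0, 0], 1],
])

```text
time_s: 41.25
tcp_pos: [419.2, 280.3, 203.5]
orientation: [0.858, 0.513, 0.002, 0.0]
ft_force: [-0.4, -0.3, -2.7]
opening: 0.745
gripper_force: 40.0
```

```bash
python3 - <<'E'
from h import *
go(510.5,318.5,176,61.8)
E
```

```text
t 41.2 pos [419.2 280.3 203.5] yaw 61.73 tilt [0.0027 0.0014] F [-0.4 -0.3 -2.7] open 0.745 grip 40.0
units now [3.072 2.491 1.111]
turn z units -0.015 units after turn [3.069 2.494 1.111]
```

>>> jog_arm([
  [[0.61, 0.5, 0.2], [0, 0, 0], 1],
  [[0.61, 0.5, 0.2], [0, 0, 0], 1],
  [[0.62, 0.5, 0.2], [0, 0, 0], 1],
  [[0.62, 0.5, 0.2], [0, 0, 0], 1],
  [[0.62, 0.5, 0.25], [0, 0, 0], 1],
  [[0, 0, 0], [0, 0, 0], 1],
])

```text
time_s: 41.85
tcp_pos: [510.5, 318.1, 172.5]
orientation: [0.858, 0.513, -0.002, -0.0]
ft_force: [-0.2, -0.6, -4.0]
opening: 0.746
gripper_force: 40.0
```

```bash
python3 - <<'E'
from h import *
s=bot.get_state()
go(569.5,320.5,176,61.8)
mug("12",s['tcp_pos'][:2],s['tcp_pos'][2]-57)
for n in("top","side"):
    p,d=load(n,"12");X=cloud(n,d);m=(d>0)&(X[...,0]>530)&(X[...,0]<610)&(abs(X[...,1]-274)<14)&(X[...,2]>160)&(X[...,2]<200)
    if m.sum(): print(n,"hook2",m.sum(),np.median(X[m],0).round(1),X[m].min(0).round(),X[m].max(0).round())
E
```

```text
t 41.9 pos [510.5 318.1 172.5] yaw 61.71 tilt [-0.0028 -0.0015] F [-0.2 -0.6 -4. ] open 0.746 grip 40.0
units now [ 1.204  2.032 -0.147]
turn z units -0.020 units after turn [ 1.201  2.034 -0.147]
top 25 [518.6 264.  183. ] ztop 202.1 yaw 8.6 rmax 73.1
top hook2 13 [563.5 273.6 179.9] [531. 271. 173.] [610. 286. 199.]
side hook2 15 [599.5 276.1 177.4] [582. 269. 174.] [608. 280. 187.]
```

>>> jog_arm([
  [[0, 0, -0.12], [0, 0, 0], 1],
  [[0.15, 0.25, 0], [0, 0, 0], 1],
  [[0.15, 0.25, 0], [0, 0, 0], 1],
  [[0.15, 0.25, 0], [0, 0, 0], 1],
  [[0.15, 0.26, 0], [0, 0, 0], 1],
  [[0, 0, 0], [0, 0, 0], 1],
])

```text
time_s: 42.55
tcp_pos: [540.3, 319.2, 178.8]
orientation: [0.859, 0.513, 0.0, 0.0]
ft_force: [-0.1, -0.6, -2.7]
opening: 0.749
gripper_force: 40.0
```

>>> jog_arm([
  [[0.15, 0.25, 0], [0, 0, 0], 1],
  [[0.15, 0.26, 0], [0, 0, 0], 1],
  [[0, 0, 0], [0, 0, 0], 1],
])

```text
time_s: 42.85
tcp_pos: [555.0, 319.9, 178.8]
orientation: [0.858, 0.513, 0.0, 0.0]
ft_force: [-0.4, -0.0, -2.9]
opening: 0.746
gripper_force: 40.0
```

>>> jog_arm([
  [[0.15, 0.25, 0], [0, 0, 0], 1],
  [[0.14, 0.26, 0], [0, 0, 0], 1],
  [[0, 0, 0.3], [0, 0, 0], 1],
  [[0, 0, 0.3], [0, 0, 0], 1],
  [[0, 0, 0], [0, 0, 0], 1],
  [[0, 0, 0], [0, 0, 0], 1],
])

```text
time_s: 43.45
tcp_pos: [568.4, 320.2, 163.5]
orientation: [0.858, 0.513, -0.0, -0.0]
ft_force: [-0.1, 0.1, -3.1]
opening: 0.745
gripper_force: 40.0
```

>>> jog_arm([
  [[0, 0, 0.08], [0, 0, 0], 1],
  [[0, 0, 0], [0, 0, 0], 1],
])

```text
time_s: 43.65
tcp_pos: [568.7, 320.3, 161.8]
orientation: [0.858, 0.513, -0.0, -0.0]
ft_force: [0.4, 0.2, -2.2]
opening: 0.744
gripper_force: 40.0
```

>>> jog_arm([
  [[0, 0, 0.08], [0, 0, 0], 1],
  [[0, 0, 0], [0, 0, 0], 1],
])

```text
time_s: 43.85
tcp_pos: [568.8, 320.3, 159.8]
orientation: [0.858, 0.513, 0.0, 0.0]
ft_force: [-0.2, -0.3, -2.1]
opening: 0.747
gripper_force: 40.0
```

>>> jog_arm([
  [[0, 0, 0.06], [0, 0, 0], 1],
  [[0, 0, 0], [0, 0, 0], 1],
])

```text
time_s: 44.05
tcp_pos: [568.8, 320.3, 158.6]
orientation: [0.858, 0.513, 0.0, 0.0]
ft_force: [-0.3, 0.4, 1.3]
opening: 0.742
gripper_force: 40.0
```

>>> jog_arm([
  [[0, 0, 0.06], [0, 0, 0], 1],
  [[0, 0, 0], [0, 0, 0], 1],
])

```text
time_s: 44.25
tcp_pos: [568.8, 320.3, 157.1]
orientation: [0.858, 0.513, 0.0, 0.0]
ft_force: [-1.0, 0.7, 2.3]
opening: 0.743
gripper_force: 40.0
```

Contact, so the mug rests on hook2. Release, let it swing and retract.

>>> jog_arm([
  [[0, 0, 0], [0, 0, 0], 0.12],
  [[0, 0, 0], [0, 0, 0], 0.1],
  [[0, 0, 0], [0, 0, 0], 0.08],
  [[0, 0, 0], [0, 0, 0], 0.08],
  [[0, 0, 0], [0, 0, 0], 0.08],
  [[0, 0, 0], [0, 0, 0], 0.08],
  [[0, 0, 0], [0, 0, 0], 0.08],
  [[0, 0, 0], [0, 0, 0], 0.08],
  [[0, 0, 0], [0, 0, 0], 0.08],
  [[0, 0, 0], [0, 0, 0], 0.08],
  [[0, 0, 0], [0, 0, 0], 0.08],
  [[0, 0, 0], [0, 0, 0], 0.08],
])

```text
time_s: 45.45
tcp_pos: [568.8, 320.3, 156.9]
orientation: [0.858, 0.513, 0.0, 0.0]
ft_force: [-0.2, 0.7, 0.5]
opening: 0.921
gripper_force: 0.0
```

>>> jog_arm([
  [[0, 0, -0.6], [0, 0, 0], 0.08],
  [[0, 0, -1], [0, 0, 0], 0.05],
  [[0, 0, -1], [0, 0, 0], 0],
  [[0, 0, -1], [0, 0, 0], 0],
  [[-0.4, -0.8, 0], [0, 0, 0], 0],
  [[-0.4, -0.8, 0], [0, 0, 0], 0],
  [[-0.4, -0.8, 0], [0, 0, 0], 0],
  [[-0.4, -0.8, 0], [0, 0, 0], 0],
  [[-0.4, -0.8, 0], [0, 0, 0], 0],
  [[-0.4, -0.8, 0], [0, 0, 0], 0],
  [[-0.4, -0.8, 0], [0, 0, 0], 0],
  [[-0.4, -0.8, 0], [0, 0, 0], 0],
])

```text
time_s: 46.65
tcp_pos: [389.2, 325.7, 248.1]
orientation: [0.858, 0.513, 0.001, -0.0]
ft_force: [0.6, 0.0, -0.5]
opening: 1.003
gripper_force: 0.0
```

>>> jog_arm([
  [[-0.4, -0.8, 0], [0, 0, 0], 0],
  [[-0.4, -0.8, 0], [0, 0, 0], 0],
  [[0, 0, 0], [0, 0, 0], 0],
  [[0, 0, 0], [0, 0, 0], 0],
  [[0, 0, 0], [0, 0, 0], 0],
  [[0, 0, 0], [0, 0, 0], 0],
  [[0, 0, 0], [0, 0, 0], 0],
  [[0, 0, 0], [0, 0, 0], 0],
  [[0, 0, 0], [0, 0, 0], 0],
  [[0, 0, 0], [0, 0, 0], 0],
  [[0, 0, 0], [0, 0, 0], 0],
  [[0, 0, 0], [0, 0, 0], 0],
])

```text
time_s: 47.85
tcp_pos: [345.2, 326.9, 246.9]
orientation: [0.858, 0.513, 0.0, 0.0]
ft_force: [0.5, 0.4, 0.1]
opening: 0.998
gripper_force: 0.0
```

```bash
python3 - <<'E'
from h import *
lidcheck("13"); p,d=load("side","13"); X=cloud("side",d)
cv2.imwrite("pics/c13.png",cv2.resize(p[80:370,180:420],None,fx=2,fy=2,interpolation=2)[:,:,::-1])
E
```

```text
top 1386 ((525.8484497070312, -210.42388916015625), (140.04440307617188, 185.95098876953125), 85.86259460449219)
 plane [ 3.00000e-04 -4.00000e-04  9.19326e+01]
side 1338 ((522.0538330078125, -211.14137268066406), (149.08543395996094, 186.07485961914062), 85.96703338623047)
 plane [-2.4000e-03 -2.9000e-03  9.3864e+01]
```

View pics/c13.png

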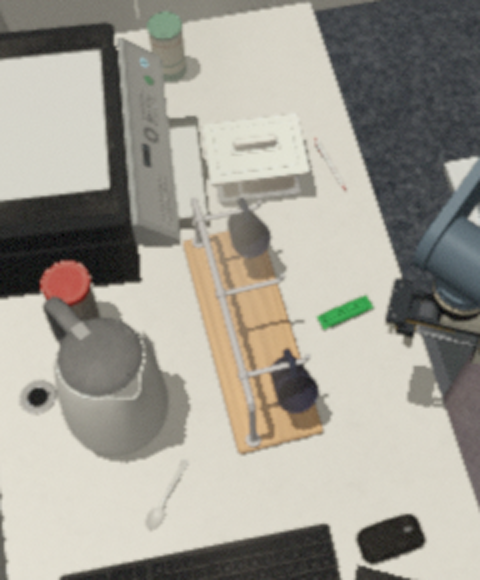

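Both mugs hang, at crop px (250,230) and (293,385). The lid is flush and level, and nothing else has moved, so I'm handing in.

```bash
python3 -c "
from rig import workorder
print(workorder.job_done())"
```

```text
the job is handed in; nothing more can be done
None
```

The job is handed in at about 48 s of robot time: the brown bar is in the tub, all four lid corners are pressed home and the lid measures flush and level, and both mugs I found hang by their handles on hook0 and hook2 (no third mug was in view).

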